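# Tray up and cure a batch of resin buckle blanks

## Task

Lay every rectangular brass blank flat in the outlines on the curing tray, one to an outline, inside it and squared up with it, so that the row of four nearer the robot is full and any others are in the far row. Then take the curing torch by its handle and hold it still and upright, lens down, about 8 cm above the tray at the middle of the near row for 3 seconds and then in the same way at the middle of the far row. Stand the torch back on the middle of its charging pad, lens down, leave the whole batch neatly in its outlines, and leave the round blanks and everything else on the bench where they are.

Things in the scene. Friction and masses are not known exactly. Their poses are not given: they have to be found in the camera images.
- tray: Flat grey tray, fixed, 208 x 304 mm (x, y). Origin: centre of underside; x points away from the robot (within 0.15 rad), z up. Floor 6 mm above the bench, rim 2 mm above the floor. Eight flat black outlines (inside 80 mm along x, 56 mm along y; a blank's 64 mm side lies along x): centres x = -48 (near row) and +48 mm (far row), y = -111, -37, 37, 111 mm.
- near_row (a point): Point on the tray floor at the middle of the near row (the row nearer the robot); axes as the tray's.
- far_row (a point): Point on the tray floor at the middle of the far row; axes as the tray's.
- torch: Curing torch, standing lens down on its charging pad, 150 mm tall, about 0.3 kg: round aluminium head 52 mm across up to 30 mm high, narrowing up to 45 mm; above it a square black handle 30 x 30 mm from 45 to 150 mm high, sides along its x and y. Origin: centre of the lens face at its very bottom, z up towards the handle.
- lens (a point): Centre of the torch's lens face, at its very bottom; the lens shines along the torch's -z.
- pad: Round black charging pad, fixed, 90 mm across, 12 mm high, flat top, with a small block on one side. Origin: centre of its underside.
- blank1: Rectangular brass buckle blank with an amber resin face, 64 x 40 x 16 mm (x, y, z), about 0.16 kg, lying face up on the bench. Origin: centre of its underside, z up. May be absent: five to eight are present.
- blank2: Rectangular brass buckle blank with an amber resin face, 64 x 40 x 16 mm (x, y, z), about 0.16 kg, lying face up on the bench. Origin: centre of its underside, z up. May be absent: five to eight are present.
- blank3: Rectangular brass buckle blank with an amber resin face, 64 x 40 x 16 mm (x, y, z), about 0.16 kg, lying face up on the bench. Origin: centre of its underside, z up. May be absent: five to eight are present.
- blank4: Rectangular brass buckle blank with an amber resin face, 64 x 40 x 16 mm (x, y, z), about 0.16 kg, lying face up on the bench. Origin: centre of its underside, z up. May be absent: five to eight are present.
- blank5: Rectangular brass buckle blank with an amber resin face, 64 x 40 x 16 mm (x, y, z), about 0.16 kg, lying face up on the bench. Origin: centre of its underside, z up. May be absent: five to eight are present.
- blank6: Rectangular brass buckle blank with an amber resin face, 64 x 40 x 16 mm (x, y, z), about 0.16 kg, lying face up on the bench. Origin: centre of its underside, z up. May be absent: five to eight are present.
- blank7: Rectangular brass buckle blank with an amber resin face, 64 x 40 x 16 mm (x, y, z), about 0.16 kg, lying face up on the bench. Origin: centre of its underside, z up. May be absent: five to eight are present.
- blank8: Rectangular brass buckle blank with an amber resin face, 64 x 40 x 16 mm (x, y, z), about 0.16 kg, lying face up on the bench. Origin: centre of its underside, z up. May be absent: five to eight are present.
- round1: Round brass blank, 62 mm across, 14 mm high, of another job. Bystander.
- round2: Round brass blank, 62 mm across, 14 mm high, of another job. Bystander.
- dapping_block: Steel dapping block, 60 mm cube. Bystander.
- firebrick: Pale brick, 75 x 115 x 30 mm. Bystander.
- mug: White mug, 80 mm across, 85 mm tall. Bystander.
- dish: Flat glass dish, 100 mm across, 16 mm high, with tile chips. Bystander.
- hammer: Hammer lying flat, 220 mm long. Bystander.
Things that resemble listed ones, but are neither listed nor needed, are in the scene too. What is shaped like the blank7 but grey is not meant.

How it is judged (in metres and radians):
On the way, in this order (a step that is already met when the one before it is completed fails the run):
1. every blank lies squarely in an outline of the tray and the near row is full ((x of blank1 in the frame of tray between -0.058 and -0.038 m or x of blank1 in the frame of tray between 0.038 and 0.058 m) and (y of blank1 in the frame of tray between -0.121 and -0.101 m or y of blank1 in the frame of tray between -0.047 and -0.027 m or y of blank1 in the frame of tray between 0.027 and 0.047 m or y of blank1 in the frame of tray between 0.101 and 0.121 m) and angle between the x axis of each of blank1, blank2, blank3, blank4, blank5, blank6, blank7, blank8 and the x axis of tray, either way round below 0.2 rad and angle between each of blank1, blank2, blank3, blank4, blank5, blank6, blank7, blank8's own z axis and vertical below 0.08 rad and z of each of blank1, blank2, blank3, blank4, blank5, blank6, blank7, blank8 in the frame of tray below 0.01 m and linear speed of each of blank1, blank2, blank3, blank4, blank5, blank6, blank7, blank8 below 0.02 m/s and (x of blank2 in the frame of tray between -0.058 and -0.038 m or x of blank2 in the frame of tray between 0.038 and 0.058 m) and (y of blank2 in the frame of tray between -0.121 and -0.101 m or y of blank2 in the frame of tray between -0.047 and -0.027 m or y of blank2 in the frame of tray between 0.027 and 0.047 m or y of blank2 in the frame of tray between 0.101 and 0.121 m) and (x of blank3 in the frame of tray between -0.058 and -0.038 m or x of blank3 in the frame of tray between 0.038 and 0.058 m) and (y of blank3 in the frame of tray between -0.121 and -0.101 m or y of blank3 in the frame of tray between -0.047 and -0.027 m or y of blank3 in the frame of tray between 0.027 and 0.047 m or y of blank3 in the frame of tray between 0.101 and 0.121 m) and (x of blank4 in the frame of tray between -0.058 and -0.038 m or x of blank4 in the frame of tray between 0.038 and 0.058 m) and (y of blank4 in the frame of tray between -0.121 and -0.101 m or y of blank4 in the frame of tray between -0.047 and -0.027 m or y of blank4 in the frame of tray between 0.027 and 0.047 m or y of blank4 in the frame of tray between 0.101 and 0.121 m) and (x of blank5 in the frame of tray between -0.058 and -0.038 m or x of blank5 in the frame of tray between 0.038 and 0.058 m) and (y of blank5 in the frame of tray between -0.121 and -0.101 m or y of blank5 in the frame of tray between -0.047 and -0.027 m or y of blank5 in the frame of tray between 0.027 and 0.047 m or y of blank5 in the frame of tray between 0.101 and 0.121 m) and (x of blank6 in the frame of tray between -0.058 and -0.038 m or x of blank6 in the frame of tray between 0.038 and 0.058 m) and (y of blank6 in the frame of tray between -0.121 and -0.101 m or y of blank6 in the frame of tray between -0.047 and -0.027 m or y of blank6 in the frame of tray between 0.027 and 0.047 m or y of blank6 in the frame of tray between 0.101 and 0.121 m) and (x of blank7 in the frame of tray between -0.058 and -0.038 m or x of blank7 in the frame of tray between 0.038 and 0.058 m) and (y of blank7 in the frame of tray between -0.121 and -0.101 m or y of blank7 in the frame of tray between -0.047 and -0.027 m or y of blank7 in the frame of tray between 0.027 and 0.047 m or y of blank7 in the frame of tray between 0.101 and 0.121 m) and (x of blank8 in the frame of tray between -0.058 and -0.038 m or x of blank8 in the frame of tray between 0.038 and 0.058 m) and (y of blank8 in the frame of tray between -0.121 and -0.101 m or y of blank8 in the frame of tray between -0.047 and -0.027 m or y of blank8 in the frame of tray between 0.027 and 0.047 m or y of blank8 in the frame of tray between 0.101 and 0.121 m) and ((x of blank1 in the frame of tray below 0 m and y of blank1 in the frame of tray between -0.121 and -0.101 m) or (x of blank2 in the frame of tray below 0 m and y of blank2 in the frame of tray between -0.121 and -0.101 m) or (x of blank3 in the frame of tray below 0 m and y of blank3 in the frame of tray between -0.121 and -0.101 m) or (x of blank4 in the frame of tray below 0 m and y of blank4 in the frame of tray between -0.121 and -0.101 m) or (x of blank5 in the frame of tray below 0 m and y of blank5 in the frame of tray between -0.121 and -0.101 m) or (x of blank6 in the frame of tray below 0 m and y of blank6 in the frame of tray between -0.121 and -0.101 m) or (x of blank7 in the frame of tray below 0 m and y of blank7 in the frame of tray between -0.121 and -0.101 m) or (x of blank8 in the frame of tray below 0 m and y of blank8 in the frame of tray between -0.121 and -0.101 m)) and ((x of blank1 in the frame of tray below 0 m and y of blank1 in the frame of tray between -0.047 and -0.027 m) or (x of blank2 in the frame of tray below 0 m and y of blank2 in the frame of tray between -0.047 and -0.027 m) or (x of blank3 in the frame of tray below 0 m and y of blank3 in the frame of tray between -0.047 and -0.027 m) or (x of blank4 in the frame of tray below 0 m and y of blank4 in the frame of tray between -0.047 and -0.027 m) or (x of blank5 in the frame of tray below 0 m and y of blank5 in the frame of tray between -0.047 and -0.027 m) or (x of blank6 in the frame of tray below 0 m and y of blank6 in the frame of tray between -0.047 and -0.027 m) or (x of blank7 in the frame of tray below 0 m and y of blank7 in the frame of tray between -0.047 and -0.027 m) or (x of blank8 in the frame of tray below 0 m and y of blank8 in the frame of tray between -0.047 and -0.027 m)) and ((x of blank1 in the frame of tray below 0 m and y of blank1 in the frame of tray between 0.027 and 0.047 m) or (x of blank2 in the frame of tray below 0 m and y of blank2 in the frame of tray between 0.027 and 0.047 m) or (x of blank3 in the frame of tray below 0 m and y of blank3 in the frame of tray between 0.027 and 0.047 m) or (x of blank4 in the frame of tray below 0 m and y of blank4 in the frame of tray between 0.027 and 0.047 m) or (x of blank5 in the frame of tray below 0 m and y of blank5 in the frame of tray between 0.027 and 0.047 m) or (x of blank6 in the frame of tray below 0 m and y of blank6 in the frame of tray between 0.027 and 0.047 m) or (x of blank7 in the frame of tray below 0 m and y of blank7 in the frame of tray between 0.027 and 0.047 m) or (x of blank8 in the frame of tray below 0 m and y of blank8 in the frame of tray between 0.027 and 0.047 m)) and ((x of blank1 in the frame of tray below 0 m and y of blank1 in the frame of tray between 0.101 and 0.121 m) or (x of blank2 in the frame of tray below 0 m and y of blank2 in the frame of tray between 0.101 and 0.121 m) or (x of blank3 in the frame of tray below 0 m and y of blank3 in the frame of tray between 0.101 and 0.121 m) or (x of blank4 in the frame of tray below 0 m and y of blank4 in the frame of tray between 0.101 and 0.121 m) or (x of blank5 in the frame of tray below 0 m and y of blank5 in the frame of tray between 0.101 and 0.121 m) or (x of blank6 in the frame of tray below 0 m and y of blank6 in the frame of tray between 0.101 and 0.121 m) or (x of blank7 in the frame of tray below 0 m and y of blank7 in the frame of tray between 0.101 and 0.121 m) or (x of blank8 in the frame of tray below 0 m and y of blank8 in the frame of tray between 0.101 and 0.121 m))), for 0.2 s.
2. the torch is held still, lens down, 5 to 12 cm above the middle of the near row (within 25 mm sideways) for 2 s (horizontal distance between lens and near_row below 0.025 m and z of lens in the frame of near_row between 0.05 and 0.12 m and angle between torch's own z axis and vertical below 0.2 rad and linear speed of torch below 0.03 m/s and angular speed of torch below 0.2 rad/s and contact force between the fingers and torch above 1 N), for 2 s.
3. the torch is then held in the same way above the middle of the far row for 2 s (horizontal distance between lens and far_row below 0.025 m and z of lens in the frame of far_row between 0.05 and 0.12 m and angle between torch's own z axis and vertical below 0.2 rad and linear speed of torch below 0.03 m/s and angular speed of torch below 0.2 rad/s and contact force between the fingers and torch above 1 N), for 2 s.
At the end, for the whole second after the job is handed in: Every blank present lies flat and at rest in an outline of the tray (centre within 10 mm of its middle along each tray axis, long side within 0.2 rad of the tray's x axis), all four near outlines are filled, and the torch stands upright at rest on its pad, within 20 mm of its centre (all of step 1 and horizontal distance between torch and pad below 0.02 m and angle between torch's own z axis and vertical below 0.08 rad and z of torch in the frame of pad between 0.007 and 0.017 m and linear speed of torch below 0.02 m/s); the robot touches nothing.
It fails at once if a bystander (round blank, dapping block, firebrick, mug, dish or hammer) is moved more than 5 cm (distance of any of round1, round2, dapping_block, firebrick, mug, dish, hammer from where it was at the start of the episode above 0.05 m).
It fails at once if the torch is tipped over (angle between torch's own z axis and vertical above 0.8 rad).
Of blank1, blank2, blank3, blank4, blank5, blank6, blank7, blank8 only 5 to 8 are there at a start; the rules pass over those that are not, and their reading is None.
At some moment in a run one of blank1, blank2, blank3, blank4, blank5, blank6, blank7, blank8 may be knocked a few centimetres aside while the robot is not near it.
It also fails if it takes over 210 s, if anything falls off the work surface, if the arm or the gripper's body presses on something with over 40 N, if the wrist force passes 120 N, or if a joint passes its speed limit or range.

## Robot

A 6-joint arm with a two-finger parallel gripper is mounted at the origin on the work surface. World frame = base frame: x ahead of the robot, y to its left, z up, the work surface at z = 0. Lengths are in m, angles in degrees, forces in N, time in s.
With the tool pointing down it reaches from about 0.25 to 0.725 m from the base axis. Payload 9.7 kg.
Tool frame: the origin (TCP) lies between the finger pads; the fingertips stand 19 mm ahead of it and the grasp point (between the pads) is the TCP; z points along the fingers, y is the line along which they close (so a half turn about z gives the same grasp; the last joint's range is limited). The gripper opens to 85 mm and grips with 20 to 120 N. Pads are 22 mm wide; open, the fingers measure 114 mm over their backs; the gripper's body (76 mm by 85 mm) begins 54 mm behind the grasp point. The pads swing forward as they close: fully open they stand 13 mm farther back than shut.
Start: joints at [-67.781, 4.979, 10.078, 95.1, 0, 90], TCP at [0.208, -0.509, 0.23] pointing down, gripper open.
Joint ranges: [-179.16, 179.16], [-48.56, 103.87], [-65.8, 70.77], [-126.05, 130.52], [-82.76, 87.17], [-180, 180]. Speed limits (degrees/s): [127.2, 127.2, 147.25, 180, 180, 180].

## Interface

Orientations are given as [roll, pitch, yaw] about the fixed x, y, z axes, in that order (R = Rz(yaw) Ry(pitch) Rx(roll)).
In Python, from workcell import bot gives the robot as it stands. The module is installed in compiled form; this text tells all that it offers.
- The arm moves only by the shell command python3 -m crank 'ROWS' [OPENING] [FORCE]. ROWS is JSON, a list that holds one entry, the list of rows, each a list of 6 numbers: the shift along the world's x, y, z as a fraction of full scale, then the turn, a rotation vector about the world's x, y, z as a fraction of full scale. In form: [[[x, y, z, wx, wy, wz], ...]]. A call has 1 to 20 rows; each row shifts and turns the commanded pose from where the row before left it; what a row does not reach is not made up. Full scale, the value 1, is 20 mm for a shift and 0.12 rad for a turn. A row lasts 1/12 s, in which the tool goes at most 41.7 mm and 7.16 degrees, less where a joint would pass 70% of its speed; a pose out of reach is approached as far as the arm can. A call with a number of a shift or a turn outside -1 to 1 is refused whole. A call with a gripper value outside its range is refused whole. OPENING is the opening, from 0 (shut) to 1 (fully open), set as the call begins (- or left out, the last holds). The fingers move at their own pace and stop on an object; FORCE is the grip in N (left out, the last holds). Time passes only in rows, so rows that do not move let the fingers close. It gives the time, the measured TCP pose, the force, the opening and the grip force at its end, in the units of the state.
- bot.get_obs(): the state, without advancing time (a new reading comes with each control period).
- bot.camera(name): name is "scene" or "top" or "wrist"; returns the picture (384x512x3 uint8, red, green, blue); there is no depth.
- bot.camera_model(name): a dict with "vertical_fov" (degrees; the focal length in pixels is half the picture's height over the tangent of half this angle, whatever the lens; pixels are square), "cx", "cy" (the principal point, pixels), "k1" (the pictures are not rectified: a ray, as slopes to the right and down, at radius r is drawn at 1 + k1 r^2 times it, then the intrinsics apply), "R" (3x3) and "t" (3): a world point X has camera coordinates R X + t. Camera axes: x right, y down, z forward; pixel columns grow to the right and rows downward; lengths in m; the calibration is good to about 2 mm. A picture is of the moment at which its call begins: read the wrist's pose just before it. camera_model takes no time and is no camera call; for the wrist camera it gives the pose at the moment of the call.
- bot.job_done(): hands the job in; it is judged then, once.
The state is a dict: "time": time; "q": joint angles; "qd": joint speeds; "joint_efforts": joint torques, N m; "ee_pos": TCP position; "tcp_rot": TCP orientation; "wrist_force": force on the tool from outside, world axes, zero at the start; "torque": the same for the moment, N m; "opening": finger opening in m; "grasp_force": force on a finger pad.
Only numpy, scipy, OpenCV 4.12 (cv2) and the standard library are available. Lean on these libraries where they do the work, as an engineer would, in place of code of your own. Each camera call takes 0.05 s, during which the arm holds its last target. There are 200 camera calls.

## Working session

There is one attempt and no reset: what is moved stays moved. The work goes in short steps, Python scripts to look and compute and a shell command to move; the robot and the scene stay as the last step left them, time stands still between calls to the robot, and variables do not carry over. Pictures are saved under pics/ and viewed, at most 14 in all, crops included, and the job is handed in when it is done.

```bash
mkdir -p pics; ls; python3 - <<'E'
from workcell import bot
import cv2
for n in("top","scene"):
    im=bot.camera(n); cv2.imwrite(f"pics/{n}0.png",im[:,:,::-1]); m=bot.camera_model(n); print(n,m)
cv2.imwrite("pics/top0x.png",cv2.resize(cv2.imread("pics/top0.png"),(800,600),interpolation=cv2.INTER_CUBIC))
o=bot.get_obs();print(o)
E
```

```text
pics
top {'vertical_fov': 53.01422995327336, 'cx': 253.73098125673314, 'cy': 186.59177342205285, 'k1': 0.025200431340451995, 'R': array([[ 0.02122847, -0.99969851,  0.01233872],
       [-0.98561077, -0.02299618, -0.16745918],
       [ 0.16769244, -0.00860628, -0.98580179]]), 't': array([0.00924109, 0.60200826, 1.21405616])}
scene {'vertical_fov': 48.41659161511554, 'cx': 259.4660171103977, 'cy': 196.30165612727293, 'k1': -0.16294962931299745, 'R': array([[ 0.84897158,  0.52812981,  0.01805985],
       [ 0.29229419, -0.44084393, -0.8486582 ],
       [-0.44024011,  0.72576549, -0.52863324]]), 't': array([-0.50885577, -0.10676111,  1.57513267])}
{'time': 0.1, 'q': array([-6.77798411e+01,  5.00659907e+00,  1.00395542e+01,  9.50989751e+01,
        4.91103231e-04,  8.99999363e+01]), 'qd': array([ 0.01683549, -0.13076755,  0.11317068,  0.00309879, -0.00451885,
       -0.01211255]), 'joint_efforts': array([ 1.01562036e-03, -5.21561730e+01,  4.65654516e+01,  1.61669520e-02,
       -3.11826682e-06,  1.71657871e-05]), 'ee_pos': array([ 0.20791793, -0.50896887,  0.22967193]), 'tcp_rot': array([-1.79933980e+02, -4.91176325e-04,  2.22202221e+01]), 'wrist_force': array([0.13688225, 0.60134576, 0.12992834]), 'torque': array([0.02659414, 0.02488869, 0.00128512]), 'grasp_force': 0.0, 'opening': 0.08551333685118895}
```

View pics/top0x.png

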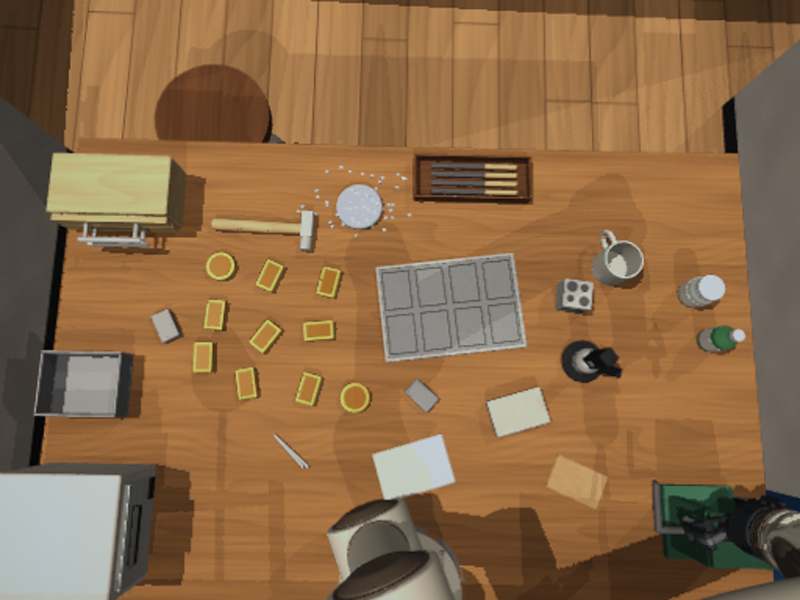

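View pics/scene0.png

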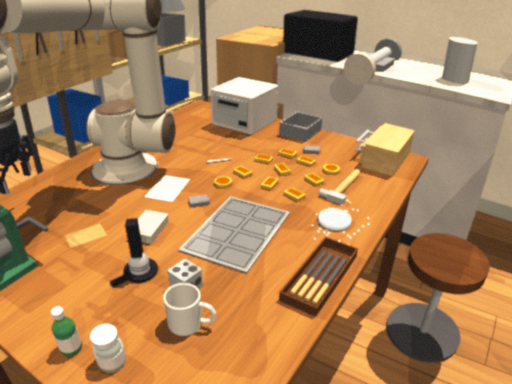

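Eight amber rectangular blanks are visible (800x600 view): (270,276), (329,282), (216,315), (266,336), (318,331), (204,357), (247,383), (309,389).

Lookalikes to avoid are the round blanks at (220,266) and (355,398) and the grey blocks at (165,325) and (422,395). The tray is at about (450,307), and the torch and pad are at about (587,361).

```bash
cat > h.py <<'E'
from workcell import bot
import cv2, numpy as np
def model(n):
    m=bot.camera_model(n); f=192/np.tan(np.radians(m["vertical_fov"]/2))
    return m,np.array([[f,0,m["cx"]],[0,f,m["cy"]],[0,0,1]]),m["R"],m["t"]
def unproj(M,px,z):
    m,K,R,t=M; px=np.asarray(px,float).reshape(-1,2)
    d=(px-[K[0,2],K[1,2]])/K[0,0]; u=d.copy()
    for _ in range(20): u=d/(1+m["k1"]*(u**2).sum(1,keepdims=True))
    r=np.c_[u,np.ones(len(u))]@R; c=-R.T@t
    return (c+r*((z-c[2])/r[:,2])[:,None])[:,:2]
def proj(M,X):
    m,K,R,t=M; c=np.asarray(X,float).reshape(-1,3)@R.T+t; u=c[:,:2]/c[:,2:]
    return u*(1+m["k1"]*(u**2).sum(1,keepdims=True))*K[0,0]+[K[0,2],K[1,2]]
def comps(mask,amin):
    cs,_=cv2.findContours(mask.astype(np.uint8),cv2.RETR_EXTERNAL,cv2.CHAIN_APPROX_NONE)
    return [c for c in cs if cv2.contourArea(c)>amin]
def rect(pts):   # metric points -> centre, sizes(long,short), yaw deg of long side in (-90,90]
    (c,(w,h),a)=cv2.minAreaRect((np.asarray(pts)*1000).astype(np.float32))
    if w<h: w,h,a=h,w,a+90
    a=(a+90)%180-90
    return np.array(c)/1000,w,h,a
def blanks(im,M,amin=60):
    hsv=cv2.cvtColor(im,cv2.COLOR_RGB2HSV)
    mk=(hsv[...,1]>185)&(hsv[...,2]>150)&(hsv[...,0]<35)
    out=[]
    for c in comps(mk,amin):
        out.append((*rect(unproj(M,c[:,0],.016)),c[:,0].mean(0),cv2.contourArea(c)))
    return out,mk
E
python3 - <<'E'
from h import *
im=cv2.imread("pics/top0.png")[:,:,::-1].copy(); M=model("top")
hsv=cv2.cvtColor(im,cv2.COLOR_RGB2HSV)
for p in [(173,177),(168,177),(150,100),(300,240),(290,195)]: print(p,hsv[p[1],p[0]])
b,mk=blanks(im,M)
for c,w,h,a,p,A in b: print(c.round(4),round(w),round(h),round(a,1),p.round(),A)
g=(hsv[...,1]<40)&(hsv[...,2]>60); g[:150]=0; g[240:]=0; g[:,:235]=0;g[:,345:]=0
for c in comps(g,2000): print("tray",rect(unproj(M,c[:,0],.008)))
E
```

```text
(173, 177) [ 16 178 175]
(168, 177) [ 17 173 177]
(150, 100) [ 15 153 173]
(300, 240) [ 15 153 173]
(290, 195) [ 25  11 135]
[0.3832 0.1006] 38 29 41.9 [228. 254.] 61.0
[0.6268 0.1706] 47 21 -11.6 [210. 180.] 71.0
tray (array([ 0.57999969, -0.09424924]), 303.0512390136719, 206.49464416503906, -82.51358318328857)
```

```bash
sed -i 's/mk=(hsv.*/lab=cv2.cvtColor(im,cv2.COLOR_RGB2LAB).astype(int); mk=(hsv[...,1]>190)\&(hsv[...,2]>120)\&(hsv[...,0]<35); mk[:130]=0; mk[300:]=0; mk=cv2.morphologyEx(mk.astype(np.uint8),cv2.MORPH_CLOSE,np.ones((3,3)))/' h.py
python3 - <<'E'
from h import *
im=cv2.imread("pics/top0.png")[:,:,::-1].copy(); M=model("top")
hsv=cv2.cvtColor(im,cv2.COLOR_RGB2HSV)
print(hsv[180,200:222].tolist())
for s in (180,190,200,):
    mk=(hsv[...,1]>s); print(s,mk[130:300].mean())
b,mk=blanks(im,M,40)
for c,w,h,a,p,A in b: print(c.round(4),round(w),round(h),round(a,1),p.round(),A)
v=np.hstack([cv2.resize(im[150:270,110:250],None,fx=2.8,fy=2.8,interpolation=cv2.INTER_CUBIC),cv2.resize(np.dstack([mk*255]*3)[150:270,110:250],None,fx=2.8,fy=2.8)])
cv2.imwrite("pics/m1.png",v[:,:,::-1])
E
```

```text
[[14, 155, 169], [15, 156, 170], [15, 156, 163], [15, 156, 160], [27, 127, 189], [27, 134, 188], [19, 171, 172], [16, 189, 167], [16, 188, 167], [16, 189, 167], [16, 189, 167], [16, 189, 167], [16, 190, 166], [16, 192, 167], [24, 150, 184], [25, 142, 194], [23, 155, 128], [14, 161, 100], [15, 157, 158], [14, 155, 170], [14, 153, 170], [15, 155, 168]]
180 0.003676470588235294
190 0.00034466911764705885
200 0.0
```

View pics/m1.png

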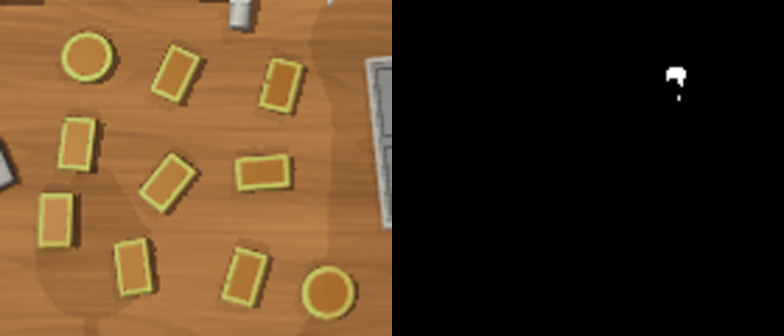

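The crop shows eight rectangular blanks with yellow rims, plus the two round ones. The rim hue of about 25 stands out from the bench at about 15, so I'll segment on the rim.

```bash
sed -i 's/mk=(hsv\[...,1\]>190).*/mk=(hsv[...,1]>100)\&(hsv[...,2]>90)\&(hsv[...,0]>=19)\&(hsv[...,0]<36); mk[:130]=0; mk[300:]=0; mk[:,:110]=0; mk[:,345:]=0; mk=mk.astype(np.uint8)/' h.py
python3 - <<'E'
from h import *
im=cv2.imread("pics/top0.png")[:,:,::-1].copy(); M=model("top")
b,mk=blanks(im,M,100)
for c,w,h,a,p,A in b: print(c.round(4),round(w),round(h),round(a,1),p.round(),A)
hsv=cv2.cvtColor(im,cv2.COLOR_RGB2HSV)
k=(hsv[...,2]<75)&(hsv[...,1]<120); k[:205]=0;k[250:]=0;k[:,:350]=0;k[:,400:]=0
for c in comps(k,60): print("pad",rect(unproj(M,c[:,0],.012)),c[:,0].mean(0))
v=cv2.resize(im[200:260,345:425],None,fx=8,fy=8,interpolation=cv2.INTER_CUBIC);cv2.imwrite("pics/t1.png",v[:,:,::-1])
E
```

```text
[0.3819 0.1051] 59 58 -88.8 [227. 254.] 268.5
[0.3969 0.2038] 64 41 -14.5 [197. 249.] 222.0
[0.4059 0.3341] 64 40 11.0 [157. 245.] 215.0
[0.4583 0.43  ] 64 39 4.2 [129. 228.] 217.5
[0.52   0.1878] 65 41 -84.0 [204. 211.] 214.0
[0.5056 0.3003] 65 41 -36.4 [169. 215.] 222.0
[0.5493 0.4113] 64 41 -3.1 [137. 201.] 206.5
[0.626  0.1708] 65 41 -11.7 [210. 180.] 202.0
[0.6373 0.2986] 64 41 -23.3 [172. 176.] 203.0
[0.6555 0.4064] 63 57 3.8 [141. 170.] 243.5
pad (array([ 0.47030582, -0.39046411]), 117.25223541259766, 87.26766967773438, -79.82487964630127) [378.24742268 231.68041237]
```

View pics/t1.png

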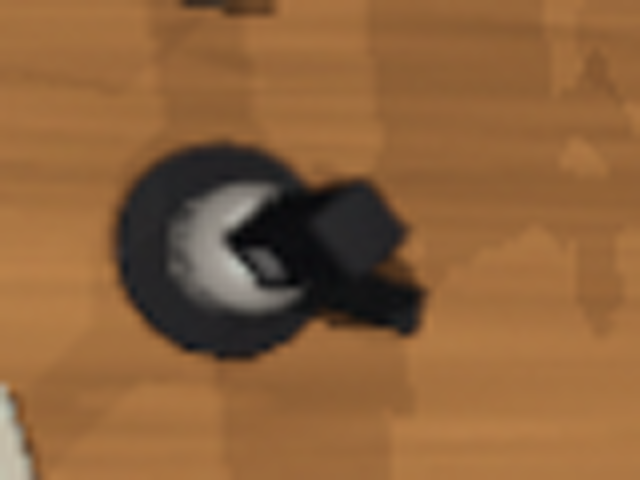

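```bash
cat > plan.py <<'E'
import sys,numpy as np
from h import bot
C=np.array([.580,-.0943]); A=np.radians(7.5); T=np.array([[np.cos(A),-np.sin(A)],[np.sin(A),np.cos(A)]])
def slot(r,i): return C+T@np.array([-.048 if r=='n' else .048,[-.111,-.037,.037,.111][i]])
def leg(p,q,name=""):
    "p,q = x,y,z,yaw(deg); prints n rows and the per-row values, then a remainder row"
    d=np.array([*(np.array(q[:3])-p[:3])/.02, np.radians((q[3]-p[3]+90)%180-90)/.12])
    n=max(1,int(np.ceil(abs(d).max()+.02))); a=np.clip((d/n),-1,1); a=np.trunc(a*20)/20 if n<1 else np.round(a,2)
    r=np.round(d-a*(n-1),2)
    print(name,"%d x"%(n-1),a,"+ 1 x",r)
def now():
    o=bot.get_obs(); return [*o["ee_pos"],o["tcp_rot"][2]]
E
python3 - <<'E'
from h import *; from plan import *
M=model("top")
print("pad",unproj(M,[373.3,231.25],.012),"top",unproj(M,[389.75,228.6],.162), unproj(M,np.array([[360,180],[408,228],[360,276],[308,228]])/8+[345,200],.162).round(4).tolist())
B=[(.626,.1708,-11.7),(.52,.1878,-84),(.3969,.2038,-14.5),(.6373,.2986,-23.3),(.5056,.3003,-36.4),(.4059,.3341,11),(.5493,.4113,-3.1),(.4583,.43,4.2)]
S=[slot('f',3),slot('n',3),slot('n',2),slot('f',2),slot('n',1),slot('n',0),slot('f',1),slot('f',0)]
p=now(); p[2]=.23
for i,(b,s) in enumerate(zip(B,S)):
    q=[b[0],b[1],.1,b[2]]; leg(p,q,f"{i} pick {b}")
    yaw=7.5
    p=[*s,.1,yaw]; leg(q,p,f"   place {s.round(3)}")
E
```

```text
pad [[ 0.46690603 -0.37844824]] top [[ 0.46678455 -0.3789316 ]] [[0.4847, -0.3804], [0.4675, -0.3973], [0.4496, -0.379], [0.4666, -0.3606]]
0 pick (0.626, 0.1708, -11.7) 34 x [ 0.6   0.97 -0.19 -0.14] + 1 x [ 0.5   1.01 -0.04 -0.17]
   place [0.613 0.022] 7 x [-0.08 -0.93  0.    0.35] + 1 x [-0.08 -0.93  0.    0.34]
1 pick (0.52, 0.1878, -84) 12 x [-0.36  0.64  0.    0.99] + 1 x [-0.34  0.61  0.    0.99]
   place [0.518 0.009] 12 x [-0.01 -0.69  0.   -0.99] + 1 x [ 0.02 -0.64  0.   -0.99]
2 pick (0.3969, 0.2038, -14.5) 9 x [-0.61  0.97  0.   -0.32] + 1 x [-0.56  0.99  0.   -0.32]
   place [ 0.528 -0.064] 13 x [ 0.47 -0.96  0.    0.23] + 1 x [ 0.42 -0.9   0.    0.21]
3 pick (0.6373, 0.2986, -23.3) 18 x [ 0.29  0.95  0.   -0.24] + 1 x [ 0.27  1.02  0.   -0.16]
   place [ 0.623 -0.051] 17 x [-0.04 -0.97  0.    0.25] + 1 x [-0.05 -1.01  0.    0.23]
4 pick (0.5056, 0.3003, -36.4) 17 x [-0.33  0.98  0.   -0.35] + 1 x [-0.25  0.92  0.   -0.43]
   place [ 0.537 -0.137] 21 x [ 0.07 -0.99  0.    0.29] + 1 x [ 0.11 -1.09  0.    0.29]
5 pick (0.4059, 0.3341, 11) 23 x [-0.27  0.98  0.    0.02] + 1 x [-0.36  1.03  0.    0.05]
   place [ 0.547 -0.211] 27 x [ 0.25 -0.97  0.   -0.02] + 1 x [ 0.3  -1.05  0.    0.03]
6 pick (0.5493, 0.4113, -3.1) 31 x [ 0.    0.97  0.   -0.05] + 1 x [0.12 1.03 0.   0.01]
   place [ 0.632 -0.125] 26 x [ 0.15 -0.99  0.    0.06] + 1 x [ 0.26 -1.06  0.   -0.02]
7 pick (0.4583, 0.43, 4.2) 27 x [-0.31  0.99  0.   -0.02] + 1 x [-0.34  1.01  0.    0.06]
   place [ 0.642 -0.198] 31 x [ 0.29 -0.98  0.    0.01] + 1 x [ 0.2  -1.02  0.    0.17]
```

```bash
python3 -m crank '[[[0.6,0.97,0,0,0,-0.14],[0.6,0.97,0,0,0,-0.14],[0.6,0.97,0,0,0,-0.14],[0.6,0.97,0,0,0,-0.14],[0.6,0.97,0,0,0,-0.14],[0.6,0.97,0,0,0,-0.14],[0.6,0.97,0,0,0,-0.14],[0.6,0.97,0,0,0,-0.14],[0.6,0.97,0,0,0,-0.14],[0.6,0.97,0,0,0,-0.14],[0.6,0.97,0,0,0,-0.14],[0.6,0.97,0,0,0,-0.14],[0.6,0.97,0,0,0,-0.14],[0.6,0.97,0,0,0,-0.14],[0.6,0.97,0,0,0,-0.14],[0.6,0.97,0,0,0,-0.14],[0.6,0.97,0,0,0,-0.14],[0.6,0.97,0,0,0,-0.14],[0.6,0.97,0,0,0,-0.14],[0.6,0.97,0,0,0,-0.14]]]' 0.7 40
python3 -m crank '[[[0.6,0.97,-0.4,0,0,-0.14],[0.6,0.97,-0.4,0,0,-0.14],[0.6,0.97,-0.4,0,0,-0.14],[0.6,0.97,-0.4,0,0,-0.14],[0.6,0.97,-0.4,0,0,-0.14],[0.6,0.97,-0.4,0,0,-0.14],[0.6,0.97,-0.4,0,0,-0.14],[0.6,0.97,-0.4,0,0,-0.14],[0.6,0.97,-0.4,0,0,-0.14],[0.6,0.97,-0.4,0,0,-0.14],[0.6,0.97,-0.4,0,0,-0.14],[0.6,0.97,-0.4,0,0,-0.14],[0.6,0.97,-0.5,0,0,-0.14],[0.6,0.97,-0.5,0,0,-0.14],[0.5,1,-0.7,0,0,-0.17],[0,0,0,0,0,0],[0,0,0,0,0,0]]]'
```

```text
time: 1.77
ee_pos: [0.4483, -0.1201, 0.23]
tcp_rot: [-180.0, 0.0, 2.9]
wrist_force: [0.1, -0.4, -0.1]
opening: 0.0598
grasp_force: 0.0
time: 3.18
ee_pos: [0.6235, 0.0362, 0.0991]
tcp_rot: [-174.3, 0.2, 0.8]
wrist_force: [-1.0, 0.6, 0.2]
opening: 0.06
grasp_force: 0.0
```

```bash
python3 -c "
from h import *;o=bot.get_obs();print(o['q'],o['qd'],o['ee_pos'],o['tcp_rot'])"
python3 -m crank '[[[0,0,0,0,0,0],[0,0,0,0,0,0],[0,0,0,0,0,0]]]'
python3 -c "
from h import *;o=bot.get_obs();print(o['q'],o['qd'],o['ee_pos'],o['tcp_rot'])"
```

```text
[  0.69777151  14.7517152    6.54729276  82.02486287   5.74917318
 179.94250547] [-0.26585527 -1.97149592  0.5456845   0.74083968 -0.13875063  0.01366392] [0.62350093 0.03624543 0.09908982] [-174.25060077    0.22352576    0.75497727]
time: 3.43
ee_pos: [0.6242, 0.036, 0.1015]
tcp_rot: [-174.2, -0.0, 0.7]
wrist_force: [-0.6, 0.4, -0.4]
opening: 0.0595
grasp_force: 0.0
[  0.67257119  14.57475341   6.60005299  82.01311041   5.7602966
 179.9427355 ] [ 0.07855922 -0.08083284 -0.04787181 -0.13014582  0.04740131  0.02851208] [0.62421772 0.03603467 0.10150016] [-1.74239718e+02 -1.79366202e-02  7.29546539e-01]
```

Joint 6 hit its limit at 180°. The other half turn (yaw about 187°) keeps it near zero, so I'll turn around by that.

```bash
python3 -m crank '[[[0,0,0,0,0,0.5],[0,0,0,-0.84,0,0.5],[0,0.4,0,0,0,1],[0,0.4,0,0,0,1],[0,0.4,0,0,0,1],[0,0.4,0,0,0,1],[0,0.4,0,0,0,1],[0,0.4,0,0,0,1],[0,0.4,0,0,0,1],[0,0.4,0,0,0,1],[0,0.4,0,0,0,1],[0,0.4,0,0,0,1],[0,0.4,0,0,0,1],[0,0.4,0,0,0,1],[0,0.4,0,0,0,1],[0,0.4,0,0,0,1],[0,0.4,0,0,0,1],[0,0.4,0,0,0,1],[0,0.34,0,0,0,1]]]'
python3 -m crank '[[[0.09,0,0,0,0,1],[0,0,0,0,0,1],[0,0,0,0,0,1],[0,0,0,0,0,1],[0,0,0,0,0,1],[0,0,0,0,0,1],[0,0,0,0,0,0.38],[0,0,0,0,0,0],[0,0,0,0,0,0]]]'
python3 - <<'E'
from h import *; from plan import *
leg(now(),[.626,.1708,.02,168.3],"rem"); print(bot.get_obs()["q"])
E
```

```text
time: 5.02
ee_pos: [0.6243, 0.1714, 0.1013]
tcp_rot: [180.0, 0.7, 124.8]
wrist_force: [-0.1, 0.1, 0.9]
opening: 0.0595
grasp_force: 0.0
time: 5.77
ee_pos: [0.6261, 0.1709, 0.101]
tcp_rot: [-180.0, 0.7, 168.2]
wrist_force: [-0.2, 0.4, 0.6]
opening: 0.06
grasp_force: 0.0
rem 4 x [-0.   -0.   -0.81  0.  ] + 1 x [-0.   -0.   -0.81  0.01]
[15.40939749 17.33467621 10.07957536 82.13025957 -0.32153869 27.19588039]
```

```bash
python3 -m crank '[[[0,0,-0.81,0.02,0.1,0],[0,0,-0.81,0,0,0],[0,0,-0.81,0,0,0],[0,0,-0.81,0,0,0],[0,0,-0.81,0,0,0],[0,0,0,0,0,0],[0,0,0,0,0,0],[0,0,0,0,0,0]]]'
python3 -m crank '[[[0,0,0,0,0,0],[0,0,0,0,0,0],[0,0,0,0,0,0],[0,0,0,0,0,0],[0,0,0,0,0,0],[0,0,0,0,0,0]]]' 0 50
python3 -m crank '[[[0,0,1,0,0,0],[0,0,1,0,0,0],[0,0,1,0,0,0],[0,0,1,0,0,0]]]'
python3 - <<'E'
from h import *; from plan import *
leg(now(),[*slot('f',3),.1,187.5],"rem")
E
```

```text
time: 6.43
ee_pos: [0.6263, 0.1711, 0.02]
tcp_rot: [-180.0, -0.0, 168.3]
wrist_force: [-0.5, -0.4, -0.1]
opening: 0.0599
grasp_force: 0.0
time: 6.93
ee_pos: [0.6261, 0.1711, 0.0195]
tcp_rot: [-180.0, -0.0, 168.3]
wrist_force: [-0.5, 0.5, -0.6]
opening: -0.0001
grasp_force: 0.0
time: 7.27
ee_pos: [0.6259, 0.171, 0.1003]
tcp_rot: [-180.0, -0.1, 168.3]
wrist_force: [0.3, -0.3, 0.2]
opening: 0.0
grasp_force: 0.0
rem 7 x [-0.08 -0.93 -0.    0.35] + 1 x [-0.08 -0.94 -0.01  0.34]
```

```bash
python3 -m crank '[[[0,0,0,0,0,0],[0,0,0,0,0,0],[0,0,0,0,0,0]]]' 0.7 >/dev/null
python3 - <<'E'
from h import *
a=bot.camera("wrist");b=bot.camera("top")
bb,_=blanks(b,model("top"),100)
for c,w,h,an,p,A in bb: print(c.round(4),round(w),round(h),round(an,1),p.round(),A)
v=np.hstack([cv2.resize(a,(400,300)),cv2.resize(b[110:290,100:340],(400,300))]);cv2.imwrite("pics/w1.png",v[:,:,::-1])
E
```

```text
[0.4057 0.3343] 64 40 11.0 [157. 245.] 211.0
[0.4583 0.43  ] 64 39 4.2 [129. 228.] 217.0
[0.549  0.4114] 65 41 -2.3 [137. 201.] 204.5
[0.6556 0.4064] 63 57 3.8 [141. 170.] 241.5
```

View pics/w1.png

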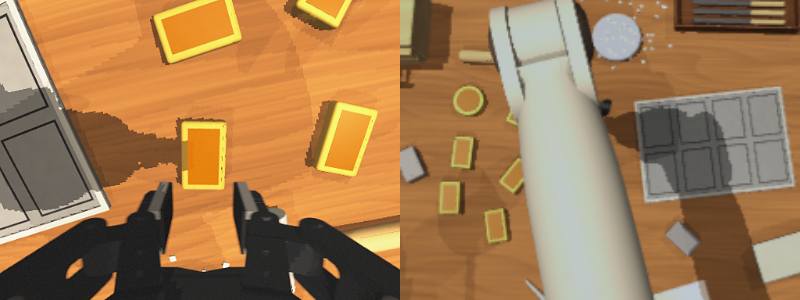

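```bash
sed -i 's/def blanks(im,M,amin=60):/def blanks(im,M,amin=60,crop=True):/; s/mk\[:130\]=0; mk\[300:\]=0; mk\[:,:110\]=0; mk\[:,345:\]=0;/\n    if crop: mk[:130]=0; mk[300:]=0; mk[:,:110]=0; mk[:,345:]=0\n    else: mk=(hsv[...,1]>200)\&(hsv[...,2]>90)\n    mk=mk;/' h.py
python3 - <<'E'
from h import *
M=model("wrist");im=bot.camera("wrist");cv2.imwrite("pics/w2.png",im[:,:,::-1])
hsv=cv2.cvtColor(im,cv2.COLOR_RGB2HSV); print(hsv[192,232:290:4].tolist())
for z in(0,.016): print(unproj(M,[[262,198]],z))
print(proj(M,[.626,.171,.016]),-M[2].T@M[3],M[0]['k1'],bot.get_obs()['ee_pos'])
bb,_=blanks(im,M,800,False)
for c,w,h,an,p,A in bb: print(c.round(4),round(w),round(h),round(an,1),p.round(),A)
E
```

```text
[[17, 167, 125], [19, 178, 179], [16, 199, 201], [16, 238, 226], [15, 234, 226], [16, 243, 226], [15, 229, 229], [16, 234, 231], [17, 241, 232], [16, 236, 231], [16, 234, 233], [16, 231, 232], [16, 229, 233], [26, 167, 249], [26, 171, 249]]
[[0.63078803 0.1734365 ]]
[[0.62618884 0.17426868]]
[[257.30752896 198.66525241]] [0.56100884 0.18606244 0.24275323] -0.05884647584514003 [0.62550481 0.17088714 0.09812231]
[0.629  0.1725] 52 28 -12.4 [260. 201.] 2778.0
[0.6435 0.3001] 45 28 -22.7 [448. 187.] 1511.0
[0.5222 0.1899] 52 28 -83.9 [254.  34.] 3843.5
```

```bash
python3 -m crank '[[[0,0.05,-1,0,0,0],[0,0,-1,0,0,0],[0,0,-1,0,0,0],[0,0,-1,0,0,0],[0,0,-0.2,0,0,0],[0,0,0,0,0,0],[0,0,0,0,0,0]]]' 0.65
python3 -m crank '[[[0,0,-0.2,0,0,0],[0,0,0,0,0,0],[0,0,0,0,0,0]]]'
python3 - <<'E'
from h import *
im=bot.camera("wrist");cv2.imwrite("pics/w3.png",im[:,:,::-1])
E
```

```text
time: 8.25
ee_pos: [0.6261, 0.1721, 0.0158]
tcp_rot: [-180.0, -0.1, 168.3]
wrist_force: [-0.2, -0.1, -0.3]
opening: 0.0554
grasp_force: 0.0
time: 8.5
ee_pos: [0.6264, 0.1721, 0.0121]
tcp_rot: [-180.0, 0.0, 168.3]
wrist_force: [0.1, -0.1, 0.4]
opening: 0.0554
grasp_force: 0.0
```

View pics/w3.png

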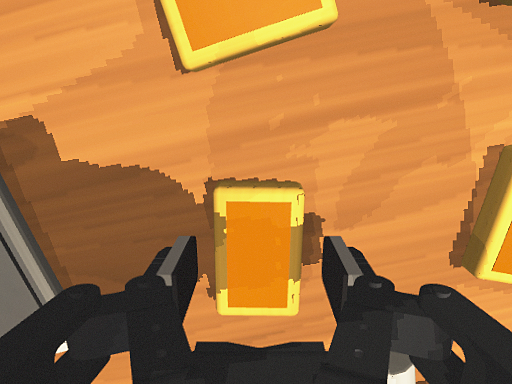

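The blank (centre about (258,250)) lies between the pads, so the earlier try was just too high. Closing here.

```bash
python3 -m crank '[[[0,0,0,0,0,0],[0,0,0,0,0,0],[0,0,0,0,0,0],[0,0,0,0,0,0],[0,0,0,0,0,0],[0,0,0,0,0,0]]]' 0 50
```

```text
time: 9.05
ee_pos: [0.6263, 0.1721, 0.0123]
tcp_rot: [-180.0, 0.0, 168.3]
wrist_force: [-2.1, -1.1, 6.3]
opening: 0.0365
grasp_force: 49.4
```

```bash
python3 -m crank '[[[0,0,0.5,0,0,0],[0,0,1,0,0,0],[0,0,1,0,0,0],[0,0,1,0,0,0],[0,0,0.8,0,0,0]]]'
python3 -m crank '[[[-0.08,-0.93,0,0,0,0.35],[-0.08,-0.93,0,0,0,0.35],[-0.08,-0.93,0,0,0,0.35],[-0.08,-0.93,0,0,0,0.35],[-0.08,-0.93,0,0,0,0.35],[-0.08,-0.93,0,0,0,0.35],[-0.08,-0.93,0,0,0,0.35],[-0.08,-0.98,0,0,0,0.34],[0,0,0,0,0,0],[0,0,0,0,0,0]]]'
python3 - <<'E'
from h import *; from plan import *
leg(now(),[*slot('f',3),.019,187.5],"rem")
im=bot.camera("wrist");cv2.imwrite("pics/w4.png",im[:,:,::-1])
b=bot.camera("top"); cv2.imwrite("pics/t4.png",cv2.resize(b,(800,600))[:,:,::-1])
E
```

```text
time: 9.47
ee_pos: [0.6262, 0.1721, 0.0994]
tcp_rot: [-180.0, -0.0, 168.3]
wrist_force: [-0.5, -0.6, -1.8]
opening: 0.0362
grasp_force: 50.2
time: 10.3
ee_pos: [0.6132, 0.0215, 0.0977]
tcp_rot: [-180.0, -0.1, -172.6]
wrist_force: [0.3, -0.1, -1.9]
opening: 0.0366
grasp_force: 50.3
rem 3 x [-0.    0.01 -0.98  0.  ] + 1 x [-0.   -0.   -1.    0.01]
```

View pics/w4.png

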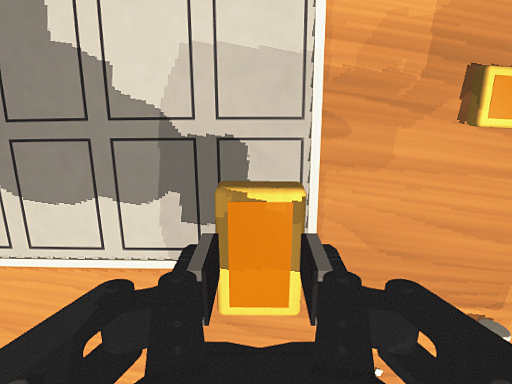

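Blank held level between the pads, above outline f3. Lowering, releasing, then moving on to the next blank.

```bash
python3 -m crank '[[[0,0.04,-1,0,0,0],[0,0,-1,0,0,0],[0,0,-1,0,0,0],[0,0,-0.7,0,0,0],[0,0,-0.26,0,0,0],[0,0,0,0,0,0],[0,0,0,0,0,0]]]'
python3 -m crank '[[[0,0,0,0,0,0],[0,0,0,0,0,0],[0,0,0,0,0,0],[0,0,1,0,0,0],[0,0,1,0,0,0],[0,0,1,0,0,0],[0,0,1,0,0,0]]]' 0.65
python3 -m crank '[[[-0.36,0.64,0,0,0,0.99],[-0.36,0.64,0,0,0,0.99],[-0.36,0.64,0,0,0,0.99],[-0.36,0.64,0,0,0,0.99],[-0.36,0.64,0,0,0,0.99],[-0.36,0.64,0,0,0,0.99],[-0.36,0.64,0,0,0,0.99],[-0.36,0.64,0,0,0,0.99],[-0.36,0.64,0,0,0,0.99],[-0.36,0.64,0,0,0,0.99],[-0.36,0.64,0,0,0,0.99],[-0.36,0.64,0,0,0,0.99],[-0.34,0.61,0,0,0,0.99],[0,0,0,0,0,0],[0,0,0,0,0,0]]]'
cat > chk.py <<'E'
import sys
from h import *; from plan import *
# chk.py x y z yaw [x y z yaw ...]: rem from now to first, then between, plus all blanks seen from top
a=list(map(float,sys.argv[1:])); p=now()
for i in range(0,len(a),4): leg(p,a[i:i+4],"leg"); p=a[i:i+4]
im=bot.camera("top")
for c,w,h,an,q,A in blanks(im,model("top"),100)[0]:
    if not(61<w<67 and 38<h<43): print("  ?",end="")
    print(c.round(4),round(w),round(h),round(an,1),"tray",((c-C)@T*1000).round(1))
E
python3 chk.py .52 .1878 .012 276 .52 .1878 .1 276 .518 .009 .1 187.5
```

```text
time: 10.98
ee_pos: [0.6134, 0.024, 0.0186]
tcp_rot: [-180.0, -0.0, -172.4]
wrist_force: [-0.2, 0.0, -1.1]
opening: 0.0368
grasp_force: 50.4
time: 11.57
ee_pos: [0.6133, 0.0231, 0.0993]
tcp_rot: [-180.0, -0.0, -172.5]
wrist_force: [0.5, 0.7, 1.1]
opening: 0.0557
grasp_force: 0.0
time: 12.82
ee_pos: [0.52, 0.1893, 0.0984]
tcp_rot: [-179.9, -0.1, -84.1]
wrist_force: [-0.2, 0.1, 1.1]
opening: 0.0553
grasp_force: 0.0
leg 4 x [-0.   -0.01 -0.86  0.  ] + 1 x [-0.   -0.03 -0.88  0.01]
leg 4 x [0.   0.   0.88 0.  ] + 1 x [0.   0.   0.88 0.  ]
leg 12 x [-0.01 -0.69  0.   -0.99] + 1 x [ 0.02 -0.66  0.   -0.99]
[0.4583 0.43  ] 64 39 4.2 tray [-52.2 535.7]
[0.6148 0.0239] 65 41 7.0 tray [ 49.9 112.7]
```

```bash
python3 -m crank '[[[0,-0.07,-0.87,0,0,0],[0,0,-0.87,0,0,0],[0,0,-0.87,0,0,0],[0,0,-0.87,0,0,0],[0,0,-0.87,0,0,0],[0,0,0,0,0,0],[0,0,0,0,0,0]]]'
python3 -m crank '[[[0,0,0,0,0,0],[0,0,0,0,0,0],[0,0,0,0,0,0],[0,0,0,0,0,0],[0,0,0.35,0,0,0],[0,0,1,0,0,0],[0,0,1,0,0,0],[0,0,1,0,0,0],[0,0,1,0,0,0]]]' 0 50
python3 -m crank '[[[-0.01,-0.69,0,0,0,-0.99],[-0.01,-0.69,0,0,0,-0.99],[-0.01,-0.69,0,0,0,-0.99],[-0.01,-0.69,0,0,0,-0.99],[-0.01,-0.69,0,0,0,-0.99],[-0.01,-0.69,0,0,0,-0.99],[-0.01,-0.69,0,0,0,-0.99],[-0.01,-0.69,0,0,0,-0.99],[-0.01,-0.69,0,0,0,-0.99],[-0.01,-0.69,0,0,0,-0.99],[-0.01,-0.69,0,0,0,-0.99],[-0.01,-0.69,0,0,0,-0.99],[0.02,-0.66,0,0,0,-0.99],[0,0,0,0,0,0],[0,0,-1,0,0,0],[0,0,-1,0,0,0],[0,0,-1,0,0,0],[0,0,-0.7,0,0,0],[0,0,-0.3,0,0,0],[0,0,0,0,0,0]]]'
python3 -m crank '[[[0,0,0,0,0,0],[0,0,0,0,0,0],[0,0,0,0,0,0],[0,0,1,0,0,0],[0,0,1,0,0,0],[0,0,1,0,0,0],[0,0,1,0,0,0],[-0.61,0.97,0,0,0,-0.32],[-0.61,0.97,0,0,0,-0.32],[-0.61,0.97,0,0,0,-0.32],[-0.61,0.97,0,0,0,-0.32],[-0.61,0.97,0,0,0,-0.32],[-0.61,0.97,0,0,0,-0.32],[-0.61,0.97,0,0,0,-0.32],[-0.61,0.97,0,0,0,-0.32],[-0.61,0.97,0,0,0,-0.32],[-0.56,0.99,0,0,0,-0.32],[0,0,0,0,0,0],[0,0,0,0,0,0]]]' 0.65
python3 chk.py .3969 .2038 .012 165.5 .3969 .2038 .1 165.5 .528 -.064 .1 187.5 .6373 .2986 .1 156.7
```

```text
time: 13.45
ee_pos: [0.5198, 0.1866, 0.0107]
tcp_rot: [179.9, -0.1, -84.1]
wrist_force: [-0.0, -0.4, -0.3]
opening: 0.0557
grasp_force: 0.0
time: 14.2
ee_pos: [0.5201, 0.1876, 0.1001]
tcp_rot: [-179.9, -0.0, -84.0]
wrist_force: [-0.1, -0.1, -1.8]
opening: 0.0352
grasp_force: 49.9
time: 15.87
ee_pos: [0.518, 0.0091, 0.0192]
tcp_rot: [-180.0, -0.0, -172.3]
wrist_force: [-0.5, -0.4, 0.6]
opening: 0.0352
grasp_force: 56.6
time: 17.45
ee_pos: [0.3968, 0.2039, 0.0985]
tcp_rot: [-180.0, -0.0, 165.7]
wrist_force: [-0.3, 0.7, 0.4]
opening: 0.0553
grasp_force: 0.0
leg 4 x [ 0.   -0.   -0.87 -0.01] + 1 x [ 0.01 -0.01 -0.85  0.01]
leg 4 x [0.   0.   0.88 0.  ] + 1 x [0.   0.   0.88 0.  ]
leg 13 x [ 0.47 -0.96  0.    0.23] + 1 x [ 0.45 -0.91  0.    0.21]
leg 18 x [ 0.29  0.95  0.   -0.24] + 1 x [ 0.24  1.03  0.   -0.16]
  ?[0.3818 0.1067] 58 56 1.7 tray [-170.2  225.2]
[0.5186 0.0093] 65 41 8.4 tray [-47.3 110.8]
[0.5491 0.4111] 65 41 -3.1 tray [ 35.4 505.1]
[0.6142 0.0243] 66 40 7.3 tray [ 49.4 113.1]
[0.6373 0.2986] 64 41 -23.3 tray [108.1 382.1]
  ?[0.6556 0.4064] 63 57 3.8 tray [140.3 486.5]
```

```bash
python3 -m crank '[[[0,0,-0.87,0,0,0],[0,0,-0.87,0,0,0],[0,0,-0.87,0,0,0],[0,0,-0.87,0,0,0],[0,0,-0.87,0,0,0],[0,0,0,0,0,0],[0,0,0,0,0,0]]]'
python3 -m crank '[[[0,0,0,0,0,0],[0,0,0,0,0,0],[0,0,0,0,0,0],[0,0,0,0,0,0],[0,0,0.35,0,0,0],[0,0,1,0,0,0],[0,0,1,0,0,0],[0,0,1,0,0,0],[0,0,1,0,0,0]]]' 0 50
python3 -m crank '[[[0.47,-0.96,0,0,0,0.23],[0.47,-0.96,0,0,0,0.23],[0.47,-0.96,0,0,0,0.23],[0.47,-0.96,0,0,0,0.23],[0.47,-0.96,0,0,0,0.23],[0.47,-0.96,0,0,0,0.23],[0.47,-0.96,0,0,0,0.23],[0.47,-0.96,0,0,0,0.23],[0.47,-0.96,0,0,0,0.23],[0.47,-0.96,0,0,0,0.23],[0.47,-0.96,0,0,0,0.23],[0.47,-0.96,0,0,0,0.23],[0.47,-0.96,0,0,0,0.23],[0.45,-0.91,0,0,0,0.21],[0,0,0,0,0,0],[0,0,-1,0,0,0],[0,0,-1,0,0,0],[0,0,-1,0,0,0],[0,0,-0.7,0,0,0],[0,0,-0.3,0,0,0]]]'
python3 -m crank '[[[0,0,0,0,0,0]]]'
python3 -m crank '[[[0,0,0,0,0,0],[0,0,0,0,0,0],[0,0,0,0,0,0],[0,0,1,0,0,0],[0,0,1,0,0,0],[0,0,1,0,0,0],[0,0,1,0,0,0]]]' 0.65
python3 -m crank '[[[0.29,0.95,0,0,0,-0.24],[0.29,0.95,0,0,0,-0.24],[0.29,0.95,0,0,0,-0.24],[0.29,0.95,0,0,0,-0.24],[0.29,0.95,0,0,0,-0.24],[0.29,0.95,0,0,0,-0.24],[0.29,0.95,0,0,0,-0.24],[0.29,0.95,0,0,0,-0.24],[0.29,0.95,0,0,0,-0.24],[0.29,0.95,0,0,0,-0.24],[0.29,0.95,0,0,0,-0.24],[0.29,0.95,0,0,0,-0.24],[0.29,0.95,0,0,0,-0.24],[0.29,0.95,0,0,0,-0.24],[0.29,0.95,0,0,0,-0.24],[0.29,0.95,0,0,0,-0.24],[0.29,0.95,0,0,0,-0.24],[0.29,0.95,0,0,0,-0.24],[0.24,1,0,0,0,-0.16],[0,0,0,0,0,0]]]'
python3 -m crank '[[[0,0,0,0,0,0]]]' > /dev/null
python3 chk.py .6373 .2986 .012 156.7 .6373 .2986 .1 156.7 .623 -.051 .1 187.5 .5056 .3003 .1 143.6
```

```text
time: 18.08
ee_pos: [0.3969, 0.2022, 0.0109]
tcp_rot: [-179.9, -0.1, 165.5]
wrist_force: [0.4, 0.7, 0.4]
opening: 0.0557
grasp_force: 0.0
time: 18.83
ee_pos: [0.3972, 0.2031, 0.1003]
tcp_rot: [180.0, -0.0, 165.5]
wrist_force: [0.5, -0.2, -1.3]
opening: 0.0352
grasp_force: 50.0
time: 20.5
ee_pos: [0.5275, -0.0644, 0.0186]
tcp_rot: [-180.0, -0.1, -172.5]
wrist_force: [-22.1, 2.6, 49.2]
opening: 0.035
grasp_force: 64.8
time: 20.58
ee_pos: [0.528, -0.0644, 0.0192]
tcp_rot: [-180.0, -0.0, -172.5]
wrist_force: [-0.5, 0.1, -1.3]
opening: 0.0352
grasp_force: 55.5
time: 21.17
ee_pos: [0.5283, -0.0646, 0.0995]
tcp_rot: [-180.0, -0.0, -172.5]
wrist_force: [-0.2, -0.3, -0.1]
opening: 0.0557
grasp_force: 0.0
time: 22.83
ee_pos: [0.6376, 0.3005, 0.0978]
tcp_rot: [180.0, -0.1, 156.8]
wrist_force: [0.8, -0.2, -0.1]
opening: 0.0558
grasp_force: 0.0
leg 4 x [-0.    0.01 -0.86 -0.  ] + 1 x [-0.   -0.01 -0.85 -0.02]
leg 4 x [0.   0.   0.88 0.  ] + 1 x [0.   0.   0.88 0.  ]
leg 17 x [-0.04 -0.97  0.    0.25] + 1 x [-0.03 -0.99  0.    0.23]
leg 17 x [-0.33  0.98  0.   -0.35] + 1 x [-0.26  0.91  0.   -0.43]
  ?[0.3803 0.1051] 61 59 1.7 tray [-172.   223.7]
[0.5202 0.0096] 64 40 1.3 tray [-45.7 110.8]
[ 0.5278 -0.0644] 64 41 7.1 tray [-47.8  36.4]
[0.6154 0.0242] 63 40 7.3 tray [ 50.5 112.9]
```

```bash
python3 -m crank '[[[0,0,-0.87,0,0,0],[0,0,-0.87,0,0,0],[0,0,-0.87,0,0,0],[0,0,-0.87,0,0,0],[0,0,-0.86,0,0,0],[0,0,0,0,0,0],[0,0,0,0,0,0]]]'
python3 -m crank '[[[0,0,0,0,0,0],[0,0,0,0,0,0],[0,0,0,0,0,0],[0,0,0,0,0,0],[0,0,0.35,0,0,0],[0,0,1,0,0,0],[0,0,1,0,0,0],[0,0,1,0,0,0],[0,0,1,0,0,0]]]' 0 50
python3 -m crank '[[[-0.04,-0.97,0,0,0,0.25],[-0.04,-0.97,0,0,0,0.25],[-0.04,-0.97,0,0,0,0.25],[-0.04,-0.97,0,0,0,0.25],[-0.04,-0.97,0,0,0,0.25],[-0.04,-0.97,0,0,0,0.25],[-0.04,-0.97,0,0,0,0.25],[-0.04,-0.97,0,0,0,0.25],[-0.04,-0.97,0,0,0,0.25],[-0.04,-0.97,0,0,0,0.25],[-0.04,-0.97,0,0,0,0.25],[-0.04,-0.97,0,0,0,0.25],[-0.04,-0.97,0,0,0,0.25],[-0.04,-0.97,0,0,0,0.25],[-0.04,-0.97,0,0,0,0.25],[-0.04,-0.97,0,0,0,0.25],[-0.04,-0.97,0,0,0,0.25],[-0.03,-0.99,0,0,0,0.23],[0,0,0,0,0,0]]]'
python3 -m crank '[[[0,0,-1,0,0,0],[0,0,-1,0,0,0],[0,0,-1,0,0,0],[0,0,-0.5,0,0,0],[0,0,-0.3,0,0,0],[0,0,-0.15,0,0,0],[0,0,0,0,0,0]]]'
python3 -m crank '[[[0,0,0,0,0,0],[0,0,0,0,0,0],[0,0,0,0,0,0],[0,0,1,0,0,0],[0,0,1,0,0,0],[0,0,1,0,0,0],[0,0,1,0,0,0]]]' 0.65
python3 -m crank '[[[-0.33,0.98,0,0,0,-0.35],[-0.33,0.98,0,0,0,-0.35],[-0.33,0.98,0,0,0,-0.35],[-0.33,0.98,0,0,0,-0.35],[-0.33,0.98,0,0,0,-0.35],[-0.33,0.98,0,0,0,-0.35],[-0.33,0.98,0,0,0,-0.35],[-0.33,0.98,0,0,0,-0.35],[-0.33,0.98,0,0,0,-0.35],[-0.33,0.98,0,0,0,-0.35],[-0.33,0.98,0,0,0,-0.35],[-0.33,0.98,0,0,0,-0.35],[-0.33,0.98,0,0,0,-0.35],[-0.33,0.98,0,0,0,-0.35],[-0.33,0.98,0,0,0,-0.35],[-0.33,0.98,0,0,0,-0.35],[-0.33,0.98,0,0,0,-0.35],[-0.26,0.91,0,0,0,-0.43],[0,0,0,0,0,0],[0,0,0,0,0,0]]]'
python3 chk.py .5056 .3003 .012 143.6 .5056 .3003 .1 143.6 .537 -.137 .1 187.5 .4059 .3341 .1 191
```

```text
time: 23.55
ee_pos: [0.6369, 0.2961, 0.0111]
tcp_rot: [-179.9, -0.1, 156.7]
wrist_force: [0.3, -1.0, 1.3]
opening: 0.0552
grasp_force: 0.0
time: 24.3
ee_pos: [0.6377, 0.2973, 0.1009]
tcp_rot: [180.0, 0.0, 156.7]
wrist_force: [0.4, -0.1, -0.1]
opening: -0.0
grasp_force: 0.0
time: 25.88
ee_pos: [0.6234, -0.0553, 0.0999]
tcp_rot: [-179.9, 0.0, -172.5]
wrist_force: [-0.1, 0.5, 2.0]
opening: -0.0002
grasp_force: 0.0
time: 26.47
ee_pos: [0.6235, -0.0521, 0.0198]
tcp_rot: [-180.0, -0.0, -172.5]
wrist_force: [0.6, -0.4, -0.4]
opening: -0.0004
grasp_force: 0.0
time: 27.05
ee_pos: [0.6233, -0.0524, 0.1009]
tcp_rot: [-180.0, -0.0, -172.5]
wrist_force: [0.7, 0.7, -0.4]
opening: 0.0556
grasp_force: 0.0
time: 28.72
ee_pos: [0.5057, 0.2997, 0.0998]
tcp_rot: [-180.0, -0.0, 143.8]
wrist_force: [0.7, 0.3, -0.3]
opening: 0.0554
grasp_force: 0.0
leg 4 x [-0.    0.01 -0.88 -0.01] + 1 x [-0.   -0.01 -0.87  0.01]
leg 4 x [0.   0.   0.88 0.  ] + 1 x [0.   0.   0.88 0.  ]
leg 21 x [ 0.07 -0.99  0.    0.29] + 1 x [ 0.1  -1.08  0.    0.29]
leg 23 x [-0.27  0.98  0.    0.02] + 1 x [-0.35  1.02  0.    0.05]
  ?[0.3802 0.1067] 60 59 46.8 tray [-171.8  225.3]
[0.5188 0.0094] 65 41 7.6 tray [-47.2 110.8]
[ 0.5278 -0.0644] 64 41 7.1 tray [-47.8  36.4]
[0.6148 0.0239] 65 41 7.0 tray [ 49.9 112.7]
[0.6371 0.2982] 64 41 -20.9 tray [107.9 381.7]
```

Blank 3 slipped out of the grasp and still lies at (.637,.298). I'll pick blank 4 slightly deeper, with the force read after closing, and come back for blank 3.

```bash
python3 -m crank '[[[0,0,-1,0,0,0],[0,0,-1,0,0,0],[0,0,-1,0,0,0],[0,0,-1,0,0,0],[0,0,-0.5,0,0,0],[0,0,-0.1,0,0,0],[0,0,0,0,0,0],[0,0,0,0,0,0]]]'
python3 -m crank '[[[0,0,0,0,0,0],[0,0,0,0,0,0],[0,0,0,0,0,0],[0,0,0,0,0,0],[0,0,0,0,0,0],[0,0,0,0,0,0]]]' 0 50
python3 -m crank '[[[0,0,0.3,0,0,0],[0,0,0.3,0,0,0],[0,0,1,0,0,0],[0,0,1,0,0,0],[0,0,1,0,0,0],[0,0,1,0,0,0]]]'
```

```text
time: 29.43
ee_pos: [0.5066, 0.299, 0.0086]
tcp_rot: [180.0, -0.0, 143.6]
wrist_force: [0.4, -1.1, 0.6]
opening: 0.0554
grasp_force: 0.0
time: 29.93
ee_pos: [0.5068, 0.2996, 0.0093]
tcp_rot: [179.9, 0.0, 143.7]
wrist_force: [0.4, -0.2, 6.5]
opening: 0.0381
grasp_force: 50.3
time: 30.43
ee_pos: [0.5057, 0.299, 0.1009]
tcp_rot: [-180.0, -0.1, 143.7]
wrist_force: [-0.3, -0.0, -2.0]
opening: 0.0379
grasp_force: 50.7
```

```bash
python3 -m crank '[[[0.07,-0.99,0,0,0,0.29],[0.07,-0.99,0,0,0,0.29],[0.07,-0.99,0,0,0,0.29],[0.07,-0.99,0,0,0,0.29],[0.07,-0.99,0,0,0,0.29],[0.07,-0.99,0,0,0,0.29],[0.07,-0.99,0,0,0,0.29],[0.07,-0.99,0,0,0,0.29],[0.07,-0.99,0,0,0,0.29],[0.07,-0.99,0,0,0,0.29],[0.07,-0.99,0,0,0,0.29],[0.07,-0.99,0,0,0,0.29],[0.07,-0.99,0,0,0,0.29],[0.07,-0.99,0,0,0,0.29],[0.07,-0.99,0,0,0,0.29],[0.07,-0.99,0,0,0,0.29],[0.07,-0.99,0,0,0,0.29],[0.07,-0.99,0,0,0,0.29],[0.07,-0.99,0,0,0,0.29],[0.07,-0.99,0,0,0,0.29]]]'
python3 -m crank '[[[0.07,-0.99,0,0,0,0.29],[0.1,-1,0,0,0,0.29],[0,0,0,0,0,0],[0,0,-1,0,0,0],[0,0,-1,0,0,0],[0,0,-1,0,0,0],[0,0,-0.6,0,0,0],[0,0,-0.4,0,0,0],[0,0,-0.25,0,0,0],[0,0,0,0,0,0]]]'
python3 -m crank '[[[0,0,0,0,0,0],[0,0,0,0,0,0],[0,0,0,0,0,0],[0,0,1,0,0,0],[0,0,1,0,0,0],[0,0,1,0,0,0],[0,0,1,0,0,0],[0,0,0.2,0,0,0]]]' 0.65
python3 chk.py .4059 .3341 .1 191
```

```text
time: 32.1
ee_pos: [0.5338, -0.0979, 0.1001]
tcp_rot: [-180.0, -0.0, -176.4]
wrist_force: [0.0, 0.8, -2.1]
opening: 0.0377
grasp_force: 50.7
time: 32.93
ee_pos: [0.5375, -0.1365, 0.0156]
tcp_rot: [-180.0, -0.0, -172.5]
wrist_force: [0.2, -0.5, -1.2]
opening: 0.038
grasp_force: 50.8
time: 33.6
ee_pos: [0.5388, -0.1371, 0.1023]
tcp_rot: [-179.9, 0.2, -172.5]
wrist_force: [-0.0, 0.2, 0.8]
opening: 0.0553
grasp_force: 0.0
leg 23 x [-0.28  0.98 -0.    0.02] + 1 x [-0.21  1.02 -0.11  0.05]
  ?[0.3819 0.1051] 59 58 -88.8 tray [-170.4  223.6]
[0.4059 0.3344] 64 40 11.1 tray [-116.7  447.7]
[0.4583 0.43  ] 64 39 4.2 tray [-52.2 535.7]
[0.5187 0.0093] 65 41 8.1 tray [-47.3 110.8]
[ 0.5278 -0.0644] 64 41 7.1 tray [-47.8  36.4]
[0.549  0.4114] 65 41 -2.3 tray [ 35.2 505.5]
[0.6149 0.0239] 64 41 7.0 tray [ 50.1 112.7]
[0.6373 0.2986] 64 41 -23.3 tray [108.1 382.1]
  ?[0.6555 0.4064] 63 57 3.8 tray [140.2 486.6]
```

```bash
python3 -m crank '[[[-0.28,0.98,0,0,0,0.02],[-0.28,0.98,0,0,0,0.02],[-0.28,0.98,0,0,0,0.02],[-0.28,0.98,0,0,0,0.02],[-0.28,0.98,0,0,0,0.02],[-0.28,0.98,0,0,0,0.02],[-0.28,0.98,0,0,0,0.02],[-0.28,0.98,0,0,0,0.02],[-0.28,0.98,0,0,0,0.02],[-0.28,0.98,0,0,0,0.02],[-0.28,0.98,0,0,0,0.02],[-0.28,0.98,0,0,0,0.02],[-0.28,0.98,0,0,0,0.02],[-0.28,0.98,0,0,0,0.02],[-0.28,0.98,0,0,0,0.02],[-0.28,0.98,0,0,0,0.02],[-0.28,0.98,0,0,0,0.02],[-0.28,0.98,0,0,0,0.02],[-0.28,0.98,0,0,0,0.02],[-0.28,0.98,0,0,0,0.02]]]' >/dev/null
python3 -m crank '[[[-0.28,0.98,0,0,0,0.02],[-0.28,0.98,0,0,0,0.02],[-0.28,0.98,0,0,0,0.02],[-0.21,1,-0.11,0,0,0.05],[0,0,0,0,0,0],[0,0,0,0,0,0],[0,0,-1,0,0,0],[0,0,-1,0,0,0],[0,0,-1,0,0,0],[0,0,-1,0,0,0],[0,0,-0.5,0,0,0],[0,0,-0.2,0,0,0],[0,0,0,0,0,0],[0,0,0,0,0,0]]]'
python3 -m crank '[[[0,0,0,0,0,0],[0,0,0,0,0,0],[0,0,0,0,0,0],[0,0,0,0,0,0],[0,0,0,0,0,0],[0,0,0,0,0,0]]]' 0 50
python3 -m crank '[[[0,0,0.4,0,0,0],[0,0,0.3,0,0,0],[0,0,1,0,0,0],[0,0,1,0,0,0],[0,0,1,0,0,0],[0,0,1,0,0,0],[0,0,0,0,0,0]]]'
python3 chk.py .5469 -.2107 .1 187.5 
```

```text
time: 36.48
ee_pos: [0.4047, 0.334, 0.003]
tcp_rot: [-180.0, -0.0, -169.0]
wrist_force: [-0.2, 0.7, 0.5]
opening: 0.0554
grasp_force: 0.0
time: 36.98
ee_pos: [0.4051, 0.3346, 0.0038]
tcp_rot: [180.0, 0.1, -169.0]
wrist_force: [-0.4, -1.5, 6.1]
opening: 0.0384
grasp_force: 51.1
time: 37.57
ee_pos: [0.4057, 0.3353, 0.101]
tcp_rot: [179.9, 0.3, -169.0]
wrist_force: [-0.3, -0.2, -0.6]
opening: 0.0384
grasp_force: 50.7
leg 27 x [ 0.25 -0.97 -0.   -0.02] + 1 x [ 0.31 -1.11 -0.05  0.03]
  ?[0.3818 0.1067] 58 56 1.7 tray [-170.3  225.2]
[0.5186 0.0093] 65 41 8.4 tray [-47.3 110.8]
[ 0.5279 -0.0647] 64 41 6.4 tray [-47.7  36.1]
[0.5491 0.4116] 65 41 -3.0 tray [ 35.4 505.6]
[ 0.5742 -0.1587] 65 41 8.1 tray [-14.2 -63.1]
[0.6146 0.0239] 65 41 7.0 tray [ 49.7 112.7]
[0.6373 0.2986] 64 41 -23.3 tray [108.1 382.1]
  ?[0.6555 0.4064] 63 57 3.8 tray [140.2 486.6]
  ?[0.749  0.3359] 192 19 88.0 tray [223.7 404.5]
```

Blank 4 has been knocked from n1 to tray (-14,-63) mm. The held blank goes into f0 instead, and then I'll put the knocked one back.

```bash
python3 - <<'E'
from plan import *
p=now(); f0=[*slot('f',0),.1,187.5]; k=[.5742,-.1587,.1,188.1]; n1=[*slot('n',1),.1,187.5]
leg(p,f0,"f0"); leg(f0,k,"k"); leg(k,n1,"n1"); leg(n1,[.6373,.2986,.1,156.7],"3")
E
```

```text
f0 26 x [ 0.44 -0.99  0.   -0.02] + 1 x [ 0.4  -0.91  0.06  0.01]
k 3 x [-0.85  0.49  0.    0.02] + 1 x [-0.84  0.5   0.    0.03]
n1 1 x [-0.92  0.54  0.   -0.04] + 1 x [-0.93  0.53  0.   -0.05]
3 21 x [ 0.23  0.99  0.   -0.2 ] + 1 x [ 0.17  1.    0.   -0.28]
```

```bash
python3 -m crank '[[[0.44,-0.99,0,0,0,-0.02],[0.44,-0.99,0,0,0,-0.02],[0.44,-0.99,0,0,0,-0.02],[0.44,-0.99,0,0,0,-0.02],[0.44,-0.99,0,0,0,-0.02],[0.44,-0.99,0,0,0,-0.02],[0.44,-0.99,0,0,0,-0.02],[0.44,-0.99,0,0,0,-0.02],[0.44,-0.99,0,0,0,-0.02],[0.44,-0.99,0,0,0,-0.02],[0.44,-0.99,0,0,0,-0.02],[0.44,-0.99,0,0,0,-0.02],[0.44,-0.99,0,0,0,-0.02],[0.44,-0.99,0,0,0,-0.02],[0.44,-0.99,0,0,0,-0.02],[0.44,-0.99,0,0,0,-0.02],[0.44,-0.99,0,0,0,-0.02],[0.44,-0.99,0,0,0,-0.02],[0.44,-0.99,0,0,0,-0.02],[0.44,-0.99,0,0,0,-0.02]]]' >/dev/null
python3 -m crank '[[[0.44,-0.99,0,0,0,-0.02],[0.44,-0.99,0,0,0,-0.02],[0.44,-0.99,0,0,0,-0.02],[0.44,-0.99,0,0,0,-0.02],[0.44,-0.99,0,0,0,-0.02],[0.44,-0.99,0,0,0,-0.02],[0.4,-0.91,0,0,0,0.01],[0,0,0,0,0,0],[0,0,0,0,0,0],[0,0,-1,0,0,0],[0,0,-1,0,0,0],[0,0,-1,0,0,0],[0,0,-0.8,0,0,0],[0,0,-0.3,0,0,0],[0,0,-0.25,0,0,0],[0,0,-0.15,0,0,0],[0,0,0,0,0,0]]]'
python3 -m crank '[[[0,0,0,0,0,0],[0,0,0,0,0,0],[0,0,0,0,0,0],[0,0,1,0,0,0],[0,0,1,0,0,0],[0,0,1,0,0,0],[0,0,1,0,0,0],[0,0,0.5,0,0,0],[-0.85,0.49,0,0,0,0.02],[-0.85,0.49,0,0,0,0.02],[-0.85,0.49,0,0,0,0.02],[-0.84,0.5,0,0,0,0.03],[0,0,0,0,0,0],[0,0,0,0,0,0]]]' 0.65
python3 chk.py .5742 -.1587 .013 188.1
```

```text
time: 40.7
ee_pos: [0.6404, -0.1979, 0.0098]
tcp_rot: [-180.0, -0.0, -172.4]
wrist_force: [-10.1, 3.9, 17.4]
opening: 0.0385
grasp_force: 52.8
time: 41.87
ee_pos: [0.573, -0.1592, 0.0963]
tcp_rot: [-180.0, -0.0, -171.8]
wrist_force: [0.2, -0.2, 0.5]
opening: 0.0556
grasp_force: 0.0
leg 4 x [ 0.01  0.01 -0.83 -0.  ] + 1 x [ 0.02 -0.01 -0.84 -0.01]
  ?[0.3818 0.1051] 59 58 -88.8 tray [-170.4  223.6]
[0.4583 0.43  ] 64 39 4.2 tray [-52.2 535.7]
[0.5187 0.0093] 65 41 8.1 tray [-47.3 110.8]
[ 0.5278 -0.0644] 64 41 7.1 tray [-47.8  36.4]
[0.549  0.4114] 65 41 -2.3 tray [ 35.2 505.5]
[0.6149 0.0239] 64 41 7.0 tray [ 50.1 112.7]
[0.6373 0.2986] 64 41 -23.3 tray [108.1 382.1]
  ?[0.6556 0.4064] 63 57 3.8 tray [140.3 486.5]
```

```bash
python3 -m crank '[[[0.06,0,-1,0,0,0],[0,0,-1,0,0,0],[0,0,-1,0,0,0],[0,0,-0.8,0,0,0],[0,0,-0.35,0,0,0],[0,0,-0.1,0,0,0],[0,0,0,0,0,0]]]'
python3 -m crank '[[[0,0,0,0,0,0],[0,0,0,0,0,0],[0,0,0,0,0,0],[0,0,0,0,0,0],[0,0,0,0,0,0],[0,0,0,0,0,0]]]' 0 50
python3 -m crank '[[[0,0,0.5,0,0,0],[0,0,1,0,0,0],[-0.92,0.54,0,0,0,-0.04],[-0.93,0.53,0,0,0,-0.05],[0,0,0,0,0,0],[0,0,-0.8,0,0,0],[0,0,-0.4,0,0,0],[0,0,-0.3,0,0,0],[0,0,0,0,0,0]]]'
python3 -m crank '[[[0,0,0,0,0,0],[0,0,0,0,0,0],[0,0,0,0,0,0],[0,0,1,0,0,0],[0,0,1,0,0,0],[0,0,1,0,0,0],[0,0,1,0,0,0],[0,0,0.3,0,0,0],[0,0,0,0,0,0]]]' 0.65
python3 chk.py .6373 .2986 .1 156.7
```

```text
time: 42.5
ee_pos: [0.5747, -0.1597, 0.0109]
tcp_rot: [-180.0, -0.1, -171.9]
wrist_force: [0.1, -0.0, 0.6]
opening: 0.0551
grasp_force: 0.0
time: 43.0
ee_pos: [0.5754, -0.1599, 0.0127]
tcp_rot: [-179.9, 0.1, -171.9]
wrist_force: [-0.0, -0.9, 6.3]
opening: 0.038
grasp_force: 51.1
time: 43.75
ee_pos: [0.5375, -0.1382, 0.012]
tcp_rot: [-180.0, -0.1, -172.5]
wrist_force: [-5.2, 2.1, 7.2]
opening: 0.0382
grasp_force: 53.9
time: 44.5
ee_pos: [0.5385, -0.1385, 0.0988]
tcp_rot: [-179.9, 0.1, -172.5]
wrist_force: [-0.6, -0.3, -0.1]
opening: 0.0553
grasp_force: 0.0
leg 21 x [ 0.22  0.99  0.   -0.2 ] + 1 x [ 0.32  1.06  0.06 -0.28]
  ?[0.3818 0.1051] 59 58 -88.8 tray [-170.4  223.6]
[0.4583 0.43  ] 64 39 4.2 tray [-52.2 535.7]
[0.5187 0.0093] 65 41 8.1 tray [-47.3 110.8]
[ 0.5278 -0.0644] 64 41 7.1 tray [-47.8  36.4]
[0.5492 0.4111] 64 41 -3.1 tray [ 35.5 505.1]
[0.6149 0.0239] 64 41 7.0 tray [ 50.1 112.7]
[0.6373 0.2986] 64 41 -23.3 tray [108.1 382.1]
  ?[0.6555 0.4064] 63 57 3.8 tray [140.2 486.6]
```

Now blank 3, at pick height about 0.005, and then into f2.

```bash
python3 -m crank '[[[0.22,0.99,0,0,0,-0.2],[0.22,0.99,0,0,0,-0.2],[0.22,0.99,0,0,0,-0.2],[0.22,0.99,0,0,0,-0.2],[0.22,0.99,0,0,0,-0.2],[0.22,0.99,0,0,0,-0.2],[0.22,0.99,0,0,0,-0.2],[0.22,0.99,0,0,0,-0.2],[0.22,0.99,0,0,0,-0.2],[0.22,0.99,0,0,0,-0.2],[0.22,0.99,0,0,0,-0.2],[0.22,0.99,0,0,0,-0.2],[0.22,0.99,0,0,0,-0.2],[0.22,0.99,0,0,0,-0.2],[0.22,0.99,0,0,0,-0.2],[0.22,0.99,0,0,0,-0.2],[0.22,0.99,0,0,0,-0.2],[0.22,0.99,0,0,0,-0.2],[0.22,0.99,0,0,0,-0.2],[0.22,0.99,0,0,0,-0.2]]]' >/dev/null
python3 -m crank '[[[0.22,0.99,0,0,0,-0.2],[0.32,1,0,0,0,-0.28],[0,0.05,0,0,0,0],[0,0,-1,0,0,0],[0,0,-1,0,0,0],[0,0,-1,0,0,0],[0,0,-1,0,0,0],[0,0,-0.5,0,0,0],[0,0,-0.15,0,0,0],[0,0,0,0,0,0],[0,0,0,0,0,0]]]'
python3 -m crank '[[[0,0,0,0,0,0],[0,0,0,0,0,0],[0,0,0,0,0,0],[0,0,0,0,0,0],[0,0,0,0,0,0],[0,0,0,0,0,0]]]' 0 50
python3 -m crank '[[[0,0,0.3,0,0,0],[0,0,0.4,0,0,0],[0,0,1,0,0,0],[0,0,1,0,0,0],[0,0,1,0,0,0],[0,0,1,0,0,0],[0,0,0,0,0,0]]]'
python3 - <<'E'
from plan import *
p=now(); s=[*slot('f',2),.1,187.5]; leg(p,s,"f2"); leg(s,[.5492,.4111,.1,176.9],"6"); t=[*slot('f',1),.1,187.5]; leg([.5492,.4111,.1,176.9],t,"f1");leg(t,[.4583,.43,.1,184.2],'7');leg([.4583,.43,.1,184.2],[*slot('n',0),.1,187.5],'n0')
E
```

```text
time: 47.13
ee_pos: [0.6366, 0.2986, 0.0049]
tcp_rot: [180.0, -0.0, 156.7]
wrist_force: [0.1, -0.6, 0.3]
opening: 0.0555
grasp_force: 0.0
time: 47.63
ee_pos: [0.6371, 0.299, 0.0061]
tcp_rot: [179.9, 0.1, 156.7]
wrist_force: [-0.4, -0.4, 7.5]
opening: 0.0382
grasp_force: 51.0
time: 48.22
ee_pos: [0.6378, 0.2994, 0.1039]
tcp_rot: [179.7, 0.2, 156.7]
wrist_force: [1.2, 1.1, -1.0]
opening: 0.0382
grasp_force: 50.5
f2 17 x [-0.04 -0.97 -0.01  0.25] + 1 x [-0.07 -1.05 -0.02  0.23]
6 23 x [-0.15  0.96  0.   -0.06] + 1 x [-0.23  1.04  0.   -0.16]
f1 26 x [ 0.15 -0.99  0.    0.06] + 1 x [ 0.26 -1.05  0.   -0.02]
7 27 x [-0.31  0.99  0.   -0.02] + 1 x [-0.34  1.01  0.    0.06]
n0 32 x [ 0.13 -0.97  0.    0.01] + 1 x [ 0.27 -0.99  0.    0.16]
```

```bash
python3 -m crank '[[[-0.04,-0.97,0,0,0,0.25],[-0.04,-0.97,0,0,0,0.25],[-0.04,-0.97,0,0,0,0.25],[-0.04,-0.97,0,0,0,0.25],[-0.04,-0.97,0,0,0,0.25],[-0.04,-0.97,0,0,0,0.25],[-0.04,-0.97,0,0,0,0.25],[-0.04,-0.97,0,0,0,0.25],[-0.04,-0.97,0,0,0,0.25],[-0.04,-0.97,0,0,0,0.25],[-0.04,-0.97,0,0,0,0.25],[-0.04,-0.97,0,0,0,0.25],[-0.04,-0.97,0,0,0,0.25],[-0.04,-0.97,0,0,0,0.25],[-0.04,-0.97,0,0,0,0.25],[-0.04,-0.97,0,0,0,0.25],[-0.04,-0.97,0,0,0,0.25],[-0.07,-1,0,0,0,0.23],[0,-0.05,0,0,0,0],[0,0,0,0,0,0]]]'
python3 -m crank '[[[0,0,-1,0,0,0],[0,0,-1,0,0,0],[0,0,-1,0,0,0],[0,0,-0.7,0,0,0],[0,0,-0.3,0,0,0],[0,0,-0.2,0,0,0],[0,0,-0.1,0,0,0],[0,0,0,0,0,0]]]'
python3 -m crank '[[[0,0,0,0,0,0],[0,0,0,0,0,0],[0,0,0,0,0,0],[0,0,1,0,0,0],[0,0,1,0,0,0],[0,0,1,0,0,0],[0,0,1,0,0,0],[0,0,0.3,0,0,0]]]' 0.65
python3 -m crank '[[[-0.15,0.96,0,0,0,-0.06],[-0.15,0.96,0,0,0,-0.06],[-0.15,0.96,0,0,0,-0.06],[-0.15,0.96,0,0,0,-0.06],[-0.15,0.96,0,0,0,-0.06],[-0.15,0.96,0,0,0,-0.06],[-0.15,0.96,0,0,0,-0.06],[-0.15,0.96,0,0,0,-0.06],[-0.15,0.96,0,0,0,-0.06],[-0.15,0.96,0,0,0,-0.06],[-0.15,0.96,0,0,0,-0.06],[-0.15,0.96,0,0,0,-0.06],[-0.15,0.96,0,0,0,-0.06],[-0.15,0.96,0,0,0,-0.06],[-0.15,0.96,0,0,0,-0.06],[-0.15,0.96,0,0,0,-0.06],[-0.15,0.96,0,0,0,-0.06],[-0.15,0.96,0,0,0,-0.06],[-0.15,0.96,0,0,0,-0.06],[-0.15,0.96,0,0,0,-0.06]]]' >/dev/null
python3 -m crank '[[[-0.15,0.96,0,0,0,-0.06],[-0.15,0.96,0,0,0,-0.06],[-0.15,0.96,0,0,0,-0.06],[-0.23,1,0,0,0,-0.16],[0,0,0,0,0,0],[0,0,0,0,0,0]]]'
python3 chk.py .5492 .4111 .005 176.9
```

```text
time: 49.88
ee_pos: [0.621, -0.0531, 0.0978]
tcp_rot: [-180.0, -0.1, -172.6]
wrist_force: [0.6, 0.3, -1.1]
opening: 0.0383
grasp_force: 50.6
time: 50.55
ee_pos: [0.6216, -0.0518, 0.0127]
tcp_rot: [-180.0, -0.0, -172.5]
wrist_force: [-0.8, 0.5, -0.4]
opening: 0.0388
grasp_force: 50.6
time: 51.22
ee_pos: [0.6226, -0.0523, 0.1021]
tcp_rot: [-179.9, 0.2, -172.5]
wrist_force: [0.9, 0.6, 0.3]
opening: 0.0556
grasp_force: 0.0
time: 53.38
ee_pos: [0.5472, 0.4102, 0.0973]
tcp_rot: [-179.9, -0.1, 177.0]
wrist_force: [-0.4, -0.0, -0.2]
opening: 0.0558
grasp_force: 0.0
leg 4 x [ 0.02  0.01 -0.92 -0.  ] + 1 x [ 0.02  0.01 -0.94 -0.02]
  ?[0.3818 0.1067] 58 56 1.7 tray [-170.3  225.2]
[0.5186 0.0096] 65 41 8.1 tray [-47.3 111. ]
[ 0.5278 -0.0644] 64 41 7.1 tray [-47.8  36.4]
[ 0.5369 -0.138 ] 64 40 8.3 tray [-48.5 -37.7]
[0.6144 0.0243] 65 40 7.3 tray [ 49.5 113.1]
[ 0.6228 -0.0514] 65 40 7.6 tray [48. 37.]
[ 0.6421 -0.1975] 65 41 7.5 tray [  48.1 -110.5]
  ?[0.6565 0.4072] 59 59 -41.6 tray [141.3 487.3]
```

```bash
python3 -m crank '[[[0.1,0.05,-1,0,0,0],[0,0,-1,0,0,0],[0,0,-1,0,0,0],[0,0,-1,0,0,0],[0,0,-0.5,0,0,0],[0,0,-0.1,0,0,0],[0,0,0,0,0,0],[0,0,0,0,0,0]]]'
python3 -m crank '[[[0,0,0,0,0,0],[0,0,0,0,0,0],[0,0,0,0,0,0],[0,0,0,0,0,0],[0,0,0,0,0,0],[0,0,0,0,0,0]]]' 0 50
python3 -m crank '[[[0,0,0.3,0,0,0],[0,0,0.4,0,0,0],[0,0,1,0,0,0],[0,0,1,0,0,0],[0,0,1,0,0,0],[0,0,1,0,0,0],[0,0,0,0,0,0]]]'
python3 -m crank '[[[0.15,-0.99,0,0,0,0.06],[0.15,-0.99,0,0,0,0.06],[0.15,-0.99,0,0,0,0.06],[0.15,-0.99,0,0,0,0.06],[0.15,-0.99,0,0,0,0.06],[0.15,-0.99,0,0,0,0.06],[0.15,-0.99,0,0,0,0.06],[0.15,-0.99,0,0,0,0.06],[0.15,-0.99,0,0,0,0.06],[0.15,-0.99,0,0,0,0.06],[0.15,-0.99,0,0,0,0.06],[0.15,-0.99,0,0,0,0.06],[0.15,-0.99,0,0,0,0.06],[0.15,-0.99,0,0,0,0.06],[0.15,-0.99,0,0,0,0.06],[0.15,-0.99,0,0,0,0.06],[0.15,-0.99,0,0,0,0.06],[0.15,-0.99,0,0,0,0.06],[0.15,-0.99,0,0,0,0.06],[0.15,-0.99,0,0,0,0.06]]]' >/dev/null
python3 -m crank '[[[0.15,-0.99,0,0,0,0.06],[0.15,-0.99,0,0,0,0.06],[0.15,-0.99,0,0,0,0.06],[0.15,-0.99,0,0,0,0.06],[0.15,-0.99,0,0,0,0.06],[0.15,-0.99,0,0,0,0.06],[0.26,-1,0,0,0,-0.02],[0,-0.05,0,0,0,0],[0,0,0,0,0,0]]]'
python3 chk.py .6324 -.1247 .012 187.5
```

```text
time: 54.1
ee_pos: [0.5503, 0.4105, 0.0075]
tcp_rot: [180.0, 0.0, 176.9]
wrist_force: [-0.4, -0.5, -0.1]
opening: 0.0554
grasp_force: 0.0
time: 54.6
ee_pos: [0.5505, 0.411, 0.0082]
tcp_rot: [179.9, 0.1, 176.9]
wrist_force: [-0.2, -1.5, 6.6]
opening: 0.0382
grasp_force: 51.0
time: 55.18
ee_pos: [0.551, 0.4115, 0.1057]
tcp_rot: [179.8, 0.2, 176.9]
wrist_force: [0.7, 0.6, -0.3]
opening: 0.0384
grasp_force: 50.6
time: 57.6
ee_pos: [0.6326, -0.1262, 0.0994]
tcp_rot: [-180.0, -0.1, -172.6]
wrist_force: [-1.2, 0.1, -2.6]
opening: 0.0382
grasp_force: 50.6
leg 4 x [-0.    0.02 -0.87  0.  ] + 1 x [-0.01 -0.   -0.89  0.01]
  ?[0.3818 0.1051] 59 58 -88.3 tray [-170.4  223.6]
[0.4583 0.43  ] 64 39 4.2 tray [-52.2 535.7]
[0.5187 0.0094] 65 40 8.1 tray [-47.3 110.8]
[0.6149 0.0239] 64 41 7.0 tray [ 50.1 112.7]
[ 0.6234 -0.0518] 64 42 8.5 tray [48.5 36.5]
  ?[0.6556 0.4064] 63 57 3.8 tray [140.3 486.5]
```

```bash
python3 -m crank '[[[0,0,-1,0,0,0],[0,0,-1,0,0,0],[0,0,-1,0,0,0],[0,0,-0.7,0,0,0],[0,0,-0.3,0,0,0],[0,0,-0.2,0,0,0],[0,0,-0.1,0,0,0],[0,0,0,0,0,0]]]'
python3 -m crank '[[[0,0,0,0,0,0],[0,0,0,0,0,0],[0,0,0,0,0,0],[0,0,1,0,0,0],[0,0,1,0,0,0],[0,0,1,0,0,0],[0,0,1,0,0,0],[0,0,0.3,0,0,0]]]' 0.65
python3 -m crank '[[[-0.31,0.99,0,0,0,-0.02],[-0.31,0.99,0,0,0,-0.02],[-0.31,0.99,0,0,0,-0.02],[-0.31,0.99,0,0,0,-0.02],[-0.31,0.99,0,0,0,-0.02],[-0.31,0.99,0,0,0,-0.02],[-0.31,0.99,0,0,0,-0.02],[-0.31,0.99,0,0,0,-0.02],[-0.31,0.99,0,0,0,-0.02],[-0.31,0.99,0,0,0,-0.02],[-0.31,0.99,0,0,0,-0.02],[-0.31,0.99,0,0,0,-0.02],[-0.31,0.99,0,0,0,-0.02],[-0.31,0.99,0,0,0,-0.02],[-0.31,0.99,0,0,0,-0.02],[-0.31,0.99,0,0,0,-0.02],[-0.31,0.99,0,0,0,-0.02],[-0.31,0.99,0,0,0,-0.02],[-0.31,0.99,0,0,0,-0.02],[-0.31,0.99,0,0,0,-0.02]]]' >/dev/null
python3 -m crank '[[[-0.31,0.99,0,0,0,-0.02],[-0.31,0.99,0,0,0,-0.02],[-0.31,0.99,0,0,0,-0.02],[-0.31,0.99,0,0,0,-0.02],[-0.31,0.99,0,0,0,-0.02],[-0.31,0.99,0,0,0,-0.02],[-0.31,0.99,0,0,0,-0.02],[-0.34,1,0,0,0,0.06],[0,0,0,0,0,0],[0,0,0,0,0,0]]]'
python3 chk.py .4583 .43 .005 184.2
```

```text
time: 58.32
ee_pos: [0.6331, -0.125, 0.0148]
tcp_rot: [-180.0, -0.0, -172.5]
wrist_force: [-0.3, -0.4, -1.6]
opening: 0.0382
grasp_force: 50.7
time: 58.98
ee_pos: [0.6342, -0.1257, 0.1042]
tcp_rot: [-179.9, 0.2, -172.5]
wrist_force: [0.8, -0.7, 0.6]
opening: 0.0554
grasp_force: 0.0
time: 61.48
ee_pos: [0.4581, 0.4298, 0.0995]
tcp_rot: [-179.9, -0.1, -175.7]
wrist_force: [0.8, -0.1, -0.4]
opening: 0.0554
grasp_force: 0.0
leg 4 x [ 0.    0.   -0.94 -0.  ] + 1 x [ 0.01  0.01 -0.96 -0.02]
  ?[0.3819 0.1051] 59 58 -88.8 tray [-170.4  223.5]
[0.5187 0.0094] 65 40 8.1 tray [-47.3 110.8]
[ 0.5278 -0.0644] 64 41 7.1 tray [-47.8  36.4]
[ 0.5369 -0.138 ] 64 40 8.3 tray [-48.5 -37.7]
[0.6145 0.0243] 65 40 7.3 tray [ 49.7 113.1]
[ 0.6228 -0.0514] 65 40 7.6 tray [48. 37.]
[ 0.6335 -0.1247] 65 41 7.7 tray [ 49.1 -37.2]
[ 0.6421 -0.1975] 65 41 7.5 tray [  48.1 -110.5]
  ?[0.6555 0.4064] 62 57 3.8 tray [140.2 486.6]
  ?[0.7494 0.3345] 189 18 88.5 tray [223.9 403. ]
```

Seven are placed. The last one goes to n0.

```bash
python3 -m crank '[[[0,0,-1,0,0,0],[0,0,-1,0,0,0],[0,0,-1,0,0,0],[0,0,-1,0,0,0],[0,0,-0.5,0,0,0],[0,0,-0.2,0,0,0],[0,0,0,0,0,0],[0,0,0,0,0,0]]]'
python3 -m crank '[[[0,0,0,0,0,0],[0,0,0,0,0,0],[0,0,0,0,0,0],[0,0,0,0,0,0],[0,0,0,0,0,0],[0,0,0,0,0,0]]]' 0 50
python3 -m crank '[[[0,0,0.3,0,0,0],[0,0,0.4,0,0,0],[0,0,1,0,0,0],[0,0,1,0,0,0],[0,0,1,0,0,0],[0,0,1,0,0,0],[0,0,0,0,0,0]]]'
python3 -m crank '[[[0.13,-0.97,0,0,0,0.01],[0.13,-0.97,0,0,0,0.01],[0.13,-0.97,0,0,0,0.01],[0.13,-0.97,0,0,0,0.01],[0.13,-0.97,0,0,0,0.01],[0.13,-0.97,0,0,0,0.01],[0.13,-0.97,0,0,0,0.01],[0.13,-0.97,0,0,0,0.01],[0.13,-0.97,0,0,0,0.01],[0.13,-0.97,0,0,0,0.01],[0.13,-0.97,0,0,0,0.01],[0.13,-0.97,0,0,0,0.01],[0.13,-0.97,0,0,0,0.01],[0.13,-0.97,0,0,0,0.01],[0.13,-0.97,0,0,0,0.01],[0.13,-0.97,0,0,0,0.01],[0.13,-0.97,0,0,0,0.01],[0.13,-0.97,0,0,0,0.01],[0.13,-0.97,0,0,0,0.01],[0.13,-0.97,0,0,0,0.01]]]' >/dev/null
python3 -m crank '[[[0.13,-0.97,0,0,0,0.01],[0.13,-0.97,0,0,0,0.01],[0.13,-0.97,0,0,0,0.01],[0.13,-0.97,0,0,0,0.01],[0.13,-0.97,0,0,0,0.01],[0.13,-0.97,0,0,0,0.01],[0.13,-0.97,0,0,0,0.01],[0.13,-0.97,0,0,0,0.01],[0.13,-0.97,0,0,0,0.01],[0.13,-0.97,0,0,0,0.01],[0.13,-0.97,0,0,0,0.01],[0.13,-0.97,0,0,0,0.01],[0.27,-0.99,0,0,0,0.16],[0,0,0,0,0,0],[0,0,0,0,0,0]]]'
python3 chk.py .5469 -.2107 .012 187.5
```

```text
time: 62.2
ee_pos: [0.4592, 0.4292, 0.0072]
tcp_rot: [180.0, -0.0, -175.8]
wrist_force: [0.3, 0.3, -0.4]
opening: 0.0551
grasp_force: 0.0
time: 62.7
ee_pos: [0.4594, 0.4298, 0.0082]
tcp_rot: [179.9, 0.1, -175.8]
wrist_force: [-0.4, -1.3, 6.2]
opening: 0.0383
grasp_force: 50.3
time: 63.28
ee_pos: [0.46, 0.4306, 0.1056]
tcp_rot: [179.8, 0.2, -175.8]
wrist_force: [1.0, 0.6, -0.7]
opening: 0.0381
grasp_force: 50.3
time: 66.2
ee_pos: [0.547, -0.2119, 0.0995]
tcp_rot: [180.0, -0.1, -172.6]
wrist_force: [0.3, -0.0, -1.7]
opening: 0.0378
grasp_force: 50.4
leg 4 x [-0.    0.01 -0.87  0.  ] + 1 x [-0.    0.02 -0.89  0.01]
  ?[0.3819 0.1051] 59 58 -88.8 tray [-170.4  223.6]
[0.5187 0.0093] 65 41 8.1 tray [-47.3 110.8]
[ 0.5278 -0.0644] 64 41 7.1 tray [-47.8  36.4]
[ 0.5369 -0.138 ] 64 40 8.3 tray [-48.5 -37.7]
[0.6149 0.0239] 64 41 7.0 tray [ 50.1 112.7]
[ 0.6234 -0.0517] 64 41 7.5 tray [48.6 36.6]
[ 0.6335 -0.1247] 65 41 7.7 tray [ 49.1 -37.2]
[ 0.6427 -0.1979] 64 42 7.5 tray [  48.7 -110.9]
  ?[0.6555 0.4064] 63 57 3.8 tray [140.2 486.6]
```

```bash
python3 -m crank '[[[0,0,-1,0,0,0],[0,0,-1,0,0,0],[0,0,-1,0,0,0],[0,0,-0.7,0,0,0],[0,0,-0.3,0,0,0],[0,0,-0.2,0,0,0],[0,0,-0.1,0,0,0],[0,0,0,0,0,0]]]'
python3 -m crank '[[[0,0,0,0,0,0],[0,0,0,0,0,0],[0,0,0,0,0,0],[0,0,1,0,0,0],[0,0,1,0,0,0],[0,0,1,0,0,0],[0,0,1,0,0,0],[0,0,1,0,0,0],[0,0,1,0,0,0],[0,0,1,0,0,0],[0,0,1,0,0,0],[0,0,1,0,0,0],[0,0,1,0,0,0],[0,0,1,0,0,0],[0,0,1,0,0,0],[0,0,0,0,0,0],[0,0,0,0,0,0]]]' 0.65
python3 chk.py .4668 -.3787 .27 187.5
python3 - <<'E'
from h import *
M=model("wrist");print(proj(M,[[.467,-.379,.162],[.467,-.379,.012]]),-M[2].T@M[3])
im=bot.camera("wrist");t=bot.camera("top");cv2.imwrite("pics/w5.png",np.hstack([cv2.resize(im,(400,300)),cv2.resize(t[120:300,190:430],(400,300))])[:,:,::-1])
E
```

```text
time: 66.92
ee_pos: [0.5475, -0.2111, 0.0147]
tcp_rot: [-180.0, -0.0, -172.5]
wrist_force: [-0.4, 0.0, -2.1]
opening: 0.0381
grasp_force: 50.4
time: 68.33
ee_pos: [0.5477, -0.2116, 0.2556]
tcp_rot: [-179.9, 0.1, -172.5]
wrist_force: [0.7, -0.5, -0.5]
opening: 0.0556
grasp_force: 0.0
leg 8 x [-0.45 -0.93  0.08 -0.  ] + 1 x [-0.45 -0.92  0.08 -0.  ]
  ?[0.3819 0.1051] 59 58 -88.8 tray [-170.4  223.6]
[0.5188 0.0094] 64 41 8.5 tray [-47.1 110.8]
[ 0.5278 -0.0644] 64 41 7.1 tray [-47.8  36.4]
[ 0.5369 -0.138 ] 64 40 8.3 tray [-48.5 -37.7]
[0.6151 0.024 ] 64 41 7.0 tray [ 50.2 112.7]
[ 0.6234 -0.0517] 64 41 7.5 tray [48.6 36.6]
[ 0.6335 -0.1246] 65 41 8.0 tray [ 49.1 -37. ]
[ 0.6423 -0.1974] 64 41 6.5 tray [  48.3 -110.4]
  ?[0.6555 0.4064] 63 57 3.8 tray [140.2 486.6]
[[ 24.12041787  46.52180397]
 [114.37532908  65.50935422]] [ 0.48173792 -0.21864809  0.39881021]
```

View pics/w5.png

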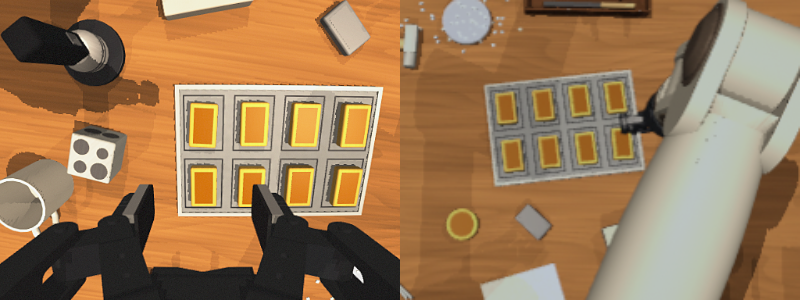

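All eight sit in their outlines in both views. Next, a look straight down at the torch handle.

```bash
python3 -m crank '[[[-0.17,-0.95,0,0,0,0],[-0.17,-0.95,0,0,0,0],[-0.17,-0.95,0,0,0,0],[-0.17,-0.95,0,0,0,0],[-0.17,-0.95,0,0,0,0],[-0.17,-0.95,0,0,0,0],[-0.17,-0.95,0,0,0,0],[-0.17,-0.95,0,0,0,0],[0,0,0,0,0,0],[0,0,0,0,0,0]]]'
python3 - <<'E'
from h import *
M=model("wrist");print(proj(M,[[.467,-.379,.162],[.467,-.379,.012]]).round(1),(-M[2].T@M[3]).round(3))
im=bot.camera("wrist");cv2.imwrite("pics/w6.png",im[:,:,::-1])
E
```

```text
time: 69.32
ee_pos: [0.5195, -0.3639, 0.2529]
tcp_rot: [179.9, -0.1, -172.6]
wrist_force: [0.0, 0.8, -0.7]
opening: 0.0554
grasp_force: 0.0
[[244.8 116.7]
 [250.2 109.8]] [ 0.454 -0.371  0.397]
```

View pics/w6.png

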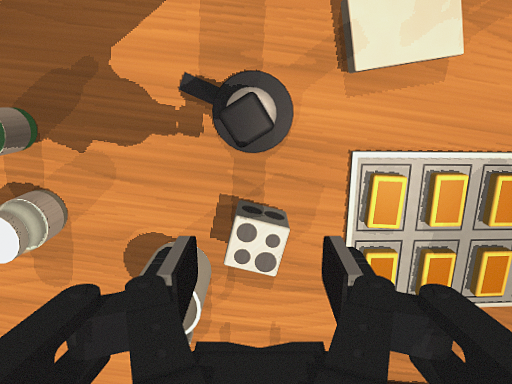

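The handle top is at about (247,119), with corners near (257,92), (275,130), (240,145) and (219,108). The pad centre is at about (252,111).

```bash
python3 - <<'E'
from h import *; from plan import *
M=model("wrist"); im=cv2.imread("pics/w6.png")
q=unproj(M,[[257,92],[275,130],[240,145],[219,108]],.162); print(q.round(4),q.mean(0).round(4))
d=np.diff(np.r_[q,q[:1]],axis=0); print(np.degrees(np.arctan2(d[:,1],d[:,0])).round(1),np.hypot(*d.T).round(4))
print("pad",unproj(M,[[252.3,111]],.012))
E
```

```text
[[ 0.4503 -0.3723]
 [ 0.4736 -0.3569]
 [ 0.4868 -0.3794]
 [ 0.4639 -0.3963]] [ 0.4686 -0.3762]
[  33.4  -59.5 -143.7  119.5] [0.0279 0.0261 0.0285 0.0276]
pad [[ 0.46842623 -0.37591466]]
```

```bash
python3 -m crank '[[[-0.64,-0.16,0,0,0,0.93],[-0.64,-0.16,0,0,0,0.93],[-0.64,-0.17,0,0,0,0.93],[-0.65,-0.17,0,0,0,0.93],[0,0,0,0,0,0],[0,0,0,0,0,0],[0,0,0,0,0,0]]]' 0.7
python3 chk.py .468 -.377 .12 213 | head -1
```

```text
time: 69.95
ee_pos: [0.4692, -0.3759, 0.2542]
tcp_rot: [-180.0, -0.0, -147.0]
wrist_force: [-0.2, 0.3, -0.6]
opening: 0.0598
grasp_force: 0.0
leg 6 x [-0.01 -0.01 -0.96  0.  ] + 1 x [-0.    0.   -0.95  0.01]
```

```bash
python3 -m crank '[[[-0.05,-0.05,-0.7,0,0,0],[0,0,-1,0,0,0],[0,0,-1,0,0,0],[0,0,-1,0,0,0],[0,0,-1,0,0,0],[0,0,-1,0,0,0],[0,0,-0.7,0,0,0],[0,0,-0.3,0,0,0],[0,0,0,0,0,0],[0,0,0,0,0,0]]]'
python3 -m crank '[[[0,0,0,0,0,0],[0,0,0,0,0,0],[0,0,0,0,0,0],[0,0,0,0,0,0],[0,0,0,0,0,0],[0,0,0,0,0,0],[0,0,0,0,0,0],[0,0,0,0,0,0]]]' 0 40
```

```text
time: 70.83
ee_pos: [0.4681, -0.3774, 0.1206]
tcp_rot: [-180.0, -0.0, -146.9]
wrist_force: [1.0, 0.1, 0.0]
opening: 0.0598
grasp_force: 0.0
time: 71.5
ee_pos: [0.4682, -0.3782, 0.1215]
tcp_rot: [-179.8, -0.0, -146.9]
wrist_force: [1.3, -1.4, 6.3]
opening: 0.0311
grasp_force: 37.5
```

```bash
python3 -m crank '[[[0,0,0.2,0,0,0],[0,0,0.4,0,0,0],[0,0,0.6,0,0,0],[0,0,0.7,0,0,0],[0,0,0.7,0,0,0],[0,0,0.6,0,0,0],[0,0,0.4,0,0,0],[0,0,0.1,0,0,0],[0,0,0,0,0,0]]]'
python3 -m crank '[[[0.05,0.2,0,0,0,0],[0.1,0.45,0,0,0,0],[0.15,0.7,0,0,0,0],[0.2,0.9,0,0,0,0],[0.2,0.9,0,0,0,0],[0.2,0.9,0,0,0,0],[0.2,0.9,0,0,0,0],[0.2,0.9,0,0,0,0],[0.2,0.9,0,0,0,0],[0.2,0.9,0,0,0,0],[0.2,0.9,0,0,0,0],[0.2,0.9,0,0,0,0],[0.2,0.9,0,0,0,0],[0.2,0.9,0,0,0,0],[0.2,0.9,0,0,0,0],[0.2,0.8,0,0,0,0],[0.15,0.6,0,0,0,0],[0.11,0.35,0,0,0,0],[0.05,0.18,0,0,0,0],[0,0,0,0,0,0]]]'
python3 -c "
from h import *;from plan import *
n=C+T@[-.048,0];f=C+T@[.048,0];print(n,f);leg(now(),[*n,.195,213],'n')
im=bot.camera('wrist');s=bot.camera('scene');cv2.imwrite('pics/w7.png',np.hstack([cv2.resize(im,(400,300)),cv2.resize(s,(400,300))])[:,:,::-1])"
```

```text
time: 72.25
ee_pos: [0.4678, -0.3777, 0.1949]
tcp_rot: [-179.9, -0.0, -146.9]
wrist_force: [0.5, -0.2, -2.8]
opening: 0.0311
grasp_force: 37.6
time: 73.92
ee_pos: [0.5319, -0.0952, 0.194]
tcp_rot: [-180.0, -0.1, -146.8]
wrist_force: [0.0, -0.3, -3.5]
opening: 0.0311
grasp_force: 37.7
[ 0.53241065 -0.10056526] [ 0.62758935 -0.08803474]
n 0 x [ 0.03 -0.27  0.05 -0.02] + 1 x [ 0.03 -0.27  0.05 -0.02]
```

View pics/w7.png

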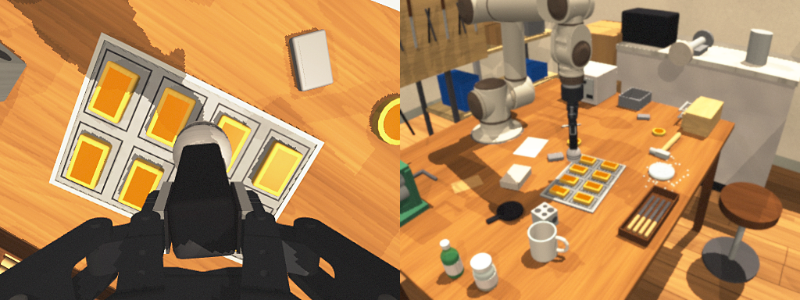

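The torch is upright over the near row and all eight blanks are in place. Small correction, then hold, then the far row.

```bash
python3 -m crank '[[[0.03,-0.13,0.05,0,0,0],[0,-0.13,0,0,0,0],[0,0,0,0,0,0],[0,0,0,0,0,0],[0,0,0,0,0,0],[0,0,0,0,0,0],[0,0,0,0,0,0],[0,0,0,0,0,0],[0,0,0,0,0,0],[0,0,0,0,0,0],[0,0,0,0,0,0],[0,0,0,0,0,0],[0,0,0,0,0,0],[0,0,0,0,0,0],[0,0,0,0,0,0],[0,0,0,0,0,0],[0,0,0,0,0,0],[0,0,0,0,0,0],[0,0,0,0,0,0],[0,0,0,0,0,0]]]'
python3 -m crank '[[[0,0,0,0,0,0],[0,0,0,0,0,0],[0,0,0,0,0,0],[0,0,0,0,0,0],[0,0,0,0,0,0],[0,0,0,0,0,0],[0,0,0,0,0,0],[0,0,0,0,0,0],[0,0,0,0,0,0],[0,0,0,0,0,0],[0,0,0,0,0,0],[0,0,0,0,0,0],[0,0,0,0,0,0],[0,0,0,0,0,0],[0,0,0,0,0,0],[0,0,0,0,0,0],[0,0,0,0,0,0],[0,0,0,0,0,0],[0,0,0,0,0,0],[0,0,0,0,0,0]]]'
python3 -m crank '[[[0.2,0.03,0,0,0,0],[0.5,0.06,0,0,0,0],[0.6,0.08,0,0,0,0],[0.7,0.09,0,0,0,0],[0.7,0.09,0,0,0,0],[0.7,0.09,0,0,0,0],[0.6,0.08,0,0,0,0],[0.5,0.06,0,0,0,0],[0.26,0.04,0,0,0,0],[0,0,0,0,0,0],[0,0,0,0,0,0],[0,0,0,0,0,0],[0,0,0,0,0,0],[0,0,0,0,0,0],[0,0,0,0,0,0],[0,0,0,0,0,0],[0,0,0,0,0,0],[0,0,0,0,0,0],[0,0,0,0,0,0],[0,0,0,0,0,0]]]'
python3 -m crank '[[[0,0,0,0,0,0],[0,0,0,0,0,0],[0,0,0,0,0,0],[0,0,0,0,0,0],[0,0,0,0,0,0],[0,0,0,0,0,0],[0,0,0,0,0,0],[0,0,0,0,0,0],[0,0,0,0,0,0],[0,0,0,0,0,0],[0,0,0,0,0,0],[0,0,0,0,0,0],[0,0,0,0,0,0],[0,0,0,0,0,0],[0,0,0,0,0,0],[0,0,0,0,0,0],[0,0,0,0,0,0],[0,0,0,0,0,0],[0,0,0,0,0,0],[0,0,0,0,0,0]]]'
python3 -m crank '[[[0,0,0,0,0,0],[0,0,0,0,0,0],[0,0,0,0,0,0],[0,0,0,0,0,0],[0,0,0,0,0,0],[0,0,0,0,0,0],[0,0,0,0,0,0],[0,0,0,0,0,0]]]'
python3 -c "
from plan import *
leg(now(),[.468,-.3775,.195,213],'pad')"
```

```text
time: 75.68
ee_pos: [0.5325, -0.1011, 0.1952]
tcp_rot: [-180.0, -0.0, -146.9]
wrist_force: [-0.7, 0.1, -2.3]
opening: 0.0308
grasp_force: 37.7
time: 77.35
ee_pos: [0.5324, -0.1012, 0.1952]
tcp_rot: [-180.0, -0.1, -146.9]
wrist_force: [-0.1, 0.1, -3.5]
opening: 0.0309
grasp_force: 37.7
time: 79.02
ee_pos: [0.6276, -0.0887, 0.1952]
tcp_rot: [-180.0, -0.1, -146.9]
wrist_force: [0.4, 0.4, -3.0]
opening: 0.031
grasp_force: 37.9
time: 80.68
ee_pos: [0.6277, -0.0888, 0.1952]
tcp_rot: [-180.0, -0.1, -146.9]
wrist_force: [0.3, -0.5, -3.2]
opening: 0.0308
grasp_force: 37.9
time: 81.35
ee_pos: [0.6277, -0.0887, 0.1952]
tcp_rot: [-180.0, -0.0, -146.9]
wrist_force: [-0.0, -0.4, -3.1]
opening: 0.0306
grasp_force: 37.9
pad 14 x [-0.53 -0.96 -0.   -0.  ] + 1 x [-0.56 -1.   -0.01 -0.01]
```

```bash
python3 -m crank '[[[-0.15,-0.3,0,0,0,0],[-0.35,-0.6,0,0,0,0],[-0.48,-0.87,0,0,0,0],[-0.5,-0.9,0,0,0,0],[-0.5,-0.9,0,0,0,0],[-0.5,-0.9,0,0,0,0],[-0.5,-0.9,0,0,0,0],[-0.5,-0.9,0,0,0,0],[-0.5,-0.9,0,0,0,0],[-0.5,-0.9,0,0,0,0],[-0.5,-0.9,0,0,0,0],[-0.5,-0.9,0,0,0,0],[-0.5,-0.9,0,0,0,0],[-0.5,-0.9,0,0,0,0],[-0.5,-0.9,0,0,0,0],[-0.5,-0.9,0,0,0,0],[-0.35,-0.6,0,0,0,0],[-0.15,-0.37,0,0,0,0],[0,0,0,0,0,0],[0,0,0,0,0,0]]]'
python3 -c "
from plan import *
leg(now(),[.468,-.3775,.1215,213],'pad')"
```

```text
time: 83.02
ee_pos: [0.4679, -0.3776, 0.1952]
tcp_rot: [-180.0, -0.0, -146.9]
wrist_force: [-0.3, 0.3, -3.1]
opening: 0.0311
grasp_force: 38.0
pad 3 x [ 0.    0.   -0.92 -0.  ] + 1 x [ 0.    0.   -0.92 -0.01]
```

```bash
python3 -m crank '[[[0,0,-0.5,0,0,0],[0,0,-0.8,0,0,0],[0,0,-0.8,0,0,0],[0,0,-0.6,0,0,0],[0,0,-0.4,0,0,0],[0,0,-0.2,0,0,0],[0,0,-0.15,0,0,0],[0,0,-0.1,0,0,0],[0,0,-0.1,0,0,0],[0,0,0,0,0,0],[0,0,0,0,0,0],[0,0,0,0,0,0]]]'
python3 -m crank '[[[0,0,0,0,0,0],[0,0,0,0,0,0],[0,0,0,0,0,0],[0,0,0,0,0,0],[0,0,0,0,0,0]]]' 0.7
python3 -m crank '[[[0,0,0.5,0,0,0],[0,0,1,0,0,0],[0,0,1,0,0,0],[0,0,1,0,0,0],[0,0,1,0,0,0],[0,0,1,0,0,0],[0,0,1,0,0,0],[0,0,0.5,0,0,0],[0,-0.5,0,0,0,0],[0,-1,0,0,0,0],[0,-1,0,0,0,0],[0,-1,0,0,0,0],[0,-1,0,0,0,0],[0,0,0,0,0,0],[0,0,0,0,0,0],[0,0,0,0,0,0]]]'
python3 - <<'E'
from h import *; from plan import *
t=bot.camera("top")
for c,w,h,an,q,A in blanks(t,model("top"),100)[0]: print(round(w),round(h),round(an,1),((c-C)@T*1000).round(1))
M=model("top")
im=bot.camera("scene");cv2.imwrite("pics/end.png",np.hstack([cv2.resize(im,(400,300)),cv2.resize(t[120:300,190:430],(400,300))])[:,:,::-1])
E
```

```text
time: 84.02
ee_pos: [0.4682, -0.3777, 0.1226]
tcp_rot: [-179.9, -0.0, -146.9]
wrist_force: [-0.6, -0.4, -3.2]
opening: 0.0307
grasp_force: 38.0
time: 84.43
ee_pos: [0.4681, -0.3776, 0.1224]
tcp_rot: [-180.0, -0.0, -146.9]
wrist_force: [0.4, -0.5, 0.2]
opening: 0.0597
grasp_force: 0.0
time: 85.77
ee_pos: [0.4679, -0.4675, 0.2616]
tcp_rot: [180.0, -0.1, -146.9]
wrist_force: [-0.6, 0.2, -0.2]
opening: 0.0599
grasp_force: 0.0
59 58 -88.8 [-170.4  223.6]
65 41 8.1 [-47.3 111. ]
65 41 7.1 [-48.   36.2]
65 41 8.3 [-48.7 -38.1]
64 40 1.3 [ -46.2 -111.8]
65 41 7.0 [ 49.7 112.7]
65 41 7.5 [48.2 36.6]
65 42 7.0 [ 48.9 -37.3]
65 41 6.5 [  48.2 -110.4]
62 61 48.4 [141.  485.7]
```

View pics/end.png

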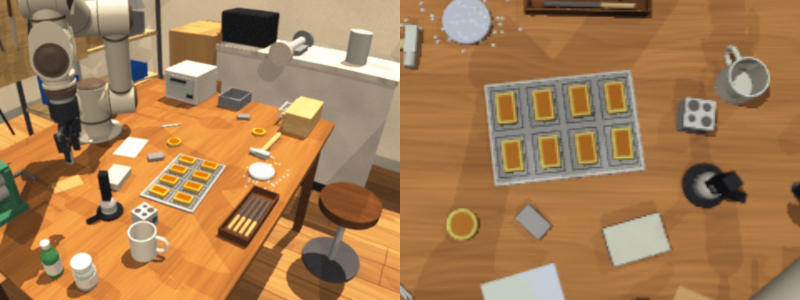

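The final picture shows all eight blanks in their outlines. The torch stands upright on its pad and the arm is clear of everything, so I'm handing in.

```bash
python3 -c "
from workcell import bot
print(bot.job_done())"
```

```text
the job is handed in; nothing more can be done
None
```

The job is handed in at about 86 s of the 210 s limit (no verdict was returned): the last pictures show all eight brass blanks in their outlines, including one re-placed after a knock, the torch was held for about 3 s over each row, and it stands upright on its pad.

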